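# Feed two bushings through a magazine jig with a push stick

### The job

Stand the two plain steel bushings upright, one on top of the other, in the magazine chute of the feed jig. Then take the push stick from its sloped rest and feed them one at a time along the channel under the roof, always pushing with the stick and never with the fingers: push the lower one right out of the tunnel, draw the stick back so that the other drops, and push that one out too, so that both stand upright in the open outfeed trough, wholly clear of the roof. Finally lay the stick back in its rest as it was, and do not disturb the spray can, the hex nut or the tape measure.

Things in the scene. Friction and masses are not known exactly. Their poses are not given: they have to be found in the camera images.
- feed_jig: Fixed feed jig: plywood base 168 x 74 mm on battens, aluminium channel, chute, roof. Origin: on the bench under the middle of the entry end; x = feed direction, z up. Channel floor z = 32 mm, 27 mm wide, its walls out to y = +-22, 31 mm high. Along x in mm: entry 0 (open; bench and its 20 mm rim before it), chute 12-40, roofed tunnel 40-90 (underside 31 above floor), open outfeed trough 90-160.
- chute_mouth (a point): Centre of the chute mouth, at the top of its flared lip: jig x = 26, y = 0, z = 99 mm, the jig's highest point. Lip about 36 mm wide inside, 43 mm outside; it narrows within 7 mm of height to the 27 x 27 mm vertical bore. The bore holds two bushings stacked; they may be let drop down it. The lower one cannot leave backwards.
- channel_entry (a point): Middle of the channel floor at the entry end (jig x = 0, z = 32 mm). The stick enters here, along the floor: the chute's back wall (jig x = 6 to 12) leaves 24 mm free above it. The upper bushing rides on the stick while the lower is pushed, and drops when the stick's nose is drawn back out of the chute (nose at jig x < 10).
- tunnel_exit (a point): Middle of the channel floor at the end of the roof (jig x = 90, z = 32 mm). Beyond it is the outfeed trough, 14 mm side walls, up to a fixed stop with its face at jig x = 160. A bushing is wholly clear of the roof with its axis beyond x = 102; the two touching each other and the stop have axes at 148 and 124, so the pushing nose can go to x = 112 at most with both out.
- bushing_a: loose steel bushing, an upright cylinder 24 mm in diameter and 28 mm high, 50 g nominal, dark bore (12 mm) on top; solid as to contact. Starts standing on the bench. Origin: centre of its underside, z along its axis.
- bushing_b: the other, identical bushing; either may be loaded first
- push_stick: Loose straight wooden push stick, 220 mm long, 14 x 14 mm in section (the last 12 mm at the handle end is an 18 mm knob), black cap on the nose, 60 g. Origin: middle of its length on its axis; x points to the nose (face at x = 110), z square to it, upward. In the rest the nose slopes up 30 degrees. Gripped at about x = -50 mm it reaches far enough with the fingers still outside the jig.
- stick_rest: Fixed plywood rest: base 195 x 60 x 10 mm; origin on the bench under its middle, x level, from the stick's handle towards its nose. Two open-topped saddles, 22 mm wide inside, cheeks 2 mm above the stick's top, hold the stick at stick x = 62 to 78 and -93 to -77 mm; between them its sides are free. The stick slopes nose up; its handle end leans on a stop plate at stick x = -110.5 mm.
- rest_seat (a point): where the origin of the stick lies when it is in the rest: 77 mm above the bench over the rest's origin. The stick's raised nose then stands about 140 mm high, 95 mm along the rest's x; mind it when reaching for a bushing nearby
- spray_can: bystander: aerosol can with a yellow cap, 59 mm diameter, 200 mm tall, standing loose; origin centre of its underside
- nut: bystander: loose steel hex nut, 24 mm across flats and 13 mm high, lower and six-sided; not a bushing; origin centre of its underside
- tape_measure: bystander: loose yellow and black tape measure, 43 x 86 x 66 mm high; origin centre of its underside
Mind the look-alikes: they are no part of the job. What is shaped like the bushing_a but red is not meant.

How it is judged:
By the outcome, as a careful person would: the job done as asked, in the order asked, and still so for the second after the job is handed in, with the robot touching nothing.
It also fails if it takes over 72 s, if anything falls off the work surface, if the arm or the gripper's body presses on something with over 40 N, if the wrist force passes 120 N, or if a joint passes its speed limit or range.

### The arm

A 6-joint arm with a two-finger parallel gripper is mounted at the origin on a cart in front of the work surface, level with it; the furniture and walls round the work are solid. World frame = base frame: x ahead of the robot, y to its left, z up, the work surface at z = 0. Lengths are in mm, angles in degrees, forces in N, time in s.
With the tool pointing down it reaches from about 275 to 1000 mm from the base axis. Payload 8.4 kg.
Tool frame: the origin (TCP) lies on the centre line of the jaws, within the pads' length; the fingertips stand 25 mm ahead of it and the grasp point (between the pads) lies 6 mm ahead of it; z points along the fingers, y is the line along which they close (so a half turn about z gives the same grasp; the last joint's range is limited). The gripper opens to 85 mm and grips with 20 to 120 N. Pads are 22 mm wide; open, the fingers measure 114 mm over their backs; the gripper's body (76 mm by 85 mm) begins 54 mm behind the grasp point. The pads swing forward as they close: fully open they stand 13 mm farther back than shut.
Start: joints at [-65.741, 20.225, 93.587, -0, 66.188, -0.138], TCP at [258.155, -569.196, 224.481] pointing down, gripper open.
Joint ranges: [-150.9, 150.9], [-52.94, 120.26], [3.33, 152.33], [-74.26, 254.26], [0, 154.13], [-172.89, 172.89]. Speed limits (degrees/s): [127.2, 127.2, 159.86, 180, 180, 180].

### API

Orientations are given as [roll, pitch, yaw] about the fixed x, y, z axes, in that order (R = Rz(yaw) Ry(pitch) Rx(roll)).
In Python, from workcell import telemetry, eyes, ticket gives the robot as it stands. The module is installed in compiled form; this text tells all that it offers.
- The arm moves only by the tool move_arm, never from a script. Its argument "moves" is a list of rows, each a list of 5 numbers: the opening, from 0 (shut) to 1 (fully open), then the shift along the world's x, y, z in m, then the turn about the world's z in degrees. In form: [[jaw, dx, dy, dz, roll], ...]. A call has exactly 5 rows; each row is the pose to reach, as a shift and turn from the pose commanded when the call began; what a row does not reach only later rows make up. A row lasts 1/10 s, in which the tool goes at most 50 mm and 8.59 degrees, less where a joint would pass 70% of its speed; a pose out of reach is approached as far as the arm can. A call with a gripper value outside its range is refused whole. The fingers move at their own pace and stop on an object; "grip_force" is the grip in N (left out, the last holds). Time passes only in rows, so rows that repeat a pose let the fingers close, or fill a call up. It gives the time, the measured TCP pose, the force, the opening and the grip force at its end, in the units of the state.
- telemetry.observe(): the state, without advancing time (a new reading comes with each control period).
- eyes.get_image(name): name is "scene" or "top" or "wrist"; returns a dict with "img" (400x640x3 uint8, red, green, blue), "camera_matrix" (3x3 intrinsics, pixels), "world_from_camera" (4x4, takes a point from camera to world coordinates); the wrist camera has in their place "hand_eye" (4x4, takes a point from camera to tool coordinates, whose origin is the TCP and whose axes are the flange's). Camera axes: x right, y down, z forward; pixel columns grow to the right and rows downward; lengths in mm; the calibration is good to about 2 mm. A picture is of the moment at which its call begins: read the wrist's pose just before it. There is no depth.
- ticket.sign_off(): hands the job in; it is judged then, once.
The state is a dict: "clock": time; "qpos": joint angles; "qvel": joint speeds; "tau": joint torques, N m; "position": TCP position; "ee_rot": TCP orientation; "ft_force": force on the tool from outside, world axes, zero at the start; "ft_torque": the same for the moment, N m; "width": finger opening in mm; "gripper_force": force on a finger pad.
Only numpy, scipy, OpenCV 4.12 (cv2) and the standard library are available. Lean on these libraries where they do the work, as an engineer would, in place of code of your own. Each camera call takes 0.05 s, during which the arm holds its last target. There are 200 camera calls.

## Working session

There is one attempt and no reset: what is moved stays moved. The work goes in short steps, Python scripts to look and compute and a tool call to move; the robot and the scene stay as the last step left them, time stands still between calls to the robot, and variables do not carry over. Pictures are saved under pics/ and viewed, at most 10 in all, crops included, and the job is handed in when it is done.

Besides the shell and the picture viewer there is one more tool, called after "Emit:" as name([rows], argument=value, ...), one row to a line, values as JSON. move_arm: Moves the arm, as the interface text tells. Its arguments: {"type":"object","properties":{"moves":{"type":"array","items":{"type":"array","items":{"type":"number"}}},"grip_force":{"type":"number"}},"required":["moves"]}

```bash
mkdir -p pics; ls
cat > h.py <<'E'
import numpy as np, cv2
from workcell import telemetry, eyes, ticket
def cam(n):
    d=eyes.get_image(n); return d
def ray(d,u,v,z):
    K=np.array(d["camera_matrix"]);T=np.array(d["world_from_camera"])
    r=T[:3,:3]@np.linalg.solve(K,[u,v,1]);o=T[:3,3]
    return o+r*(z-o[2])/r[2]
def proj(d,P):
    K=np.array(d["camera_matrix"]);T=np.linalg.inv(np.array(d["world_from_camera"]))
    p=K@(T[:3,:3]@np.array(P,float)+T[:3,3]); return p[:2]/p[2]
E
python3 - <<'E'
from h import *
import pickle
np.set_printoptions(precision=1,suppress=True)
for n in("top","scene"):
    d=cam(n); pickle.dump(d,open(n+".pkl","wb")); cv2.imwrite(f"pics/{n}0.png",d["img"][:,:,::-1])
    print(np.array(d["camera_matrix"]),np.array(d["world_from_camera"]))
s=telemetry.observe();print(s)
E
```

```text
pics
[[444.    0.  317.5]
 [  0.  444.  204.8]
 [  0.    0.    1. ]] [[  -0.    -1.     0.2  369.1]
 [  -1.     0.    -0.    61.1]
 [   0.    -0.2   -1.  1069.9]
 [   0.     0.     0.     1. ]]
[[404.8   0.  313.6]
 [  0.  404.8 199.6]
 [  0.    0.    1. ]] [[  -0.4    0.5   -0.8 1205. ]
 [   0.9    0.2   -0.3  322. ]
 [   0.    -0.9   -0.5  521.7]
 [   0.     0.     0.     1. ]]
{'clock': 0.1, 'qpos': array([-65.7,  20.3,  93.6,   0. ,  66.2,  -0.1]), 'qvel': array([ 0. , -0.1, -0.1,  0. , -0. ,  0. ]), 'tau': array([  0. , -60.6, -34.3,   0. ,   0. ,  -0. ]), 'position': array([ 258. , -568.8,  223.8]), 'ee_rot': array([-179.9,   -0. ,   24.4]), 'ft_force': array([-0.4,  0.2,  0.4]), 'ft_torque': array([-0., -0., -0.]), 'gripper_force': 0.0, 'width': 85.27985336462332}
```

View pics/top0.png

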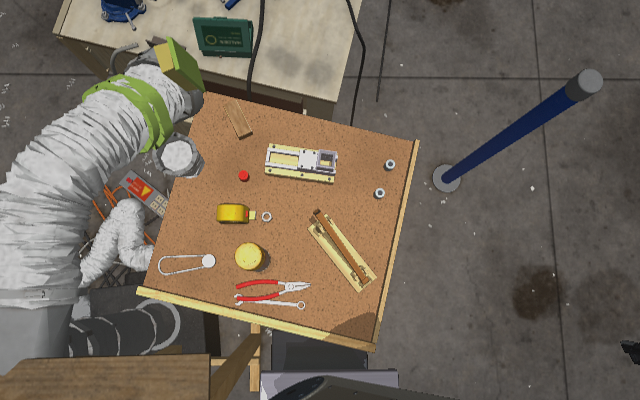

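View pics/scene0.png

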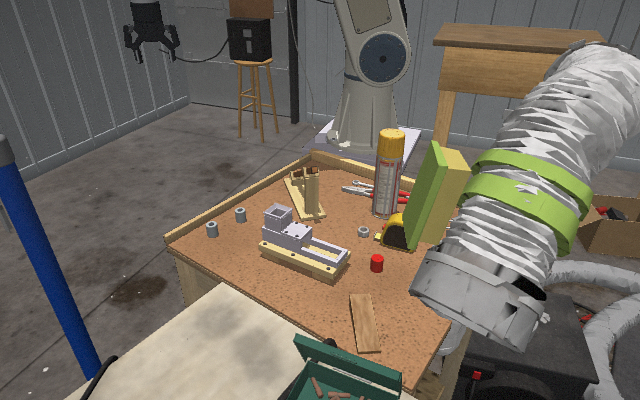

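Run:
```python
from h import *
import pickle
t=pickle.load(open("top.pkl","rb"));s=pickle.load(open("scene.pkl","rb"))
c=lambda im,u0,u1,v0,v1,k:cv2.resize(im[v0:v1,u0:u1],None,fx=k,fy=k,interpolation=cv2.INTER_CUBIC)
cv2.imwrite("pics/tc.png",c(t["img"],225,425,145,295,4)[:,:,::-1])
cv2.imwrite("pics/sc.png",c(s["img"],190,390,165,285,4)[:,:,::-1])
for u,v in[(390,165),(379,193)]: print(ray(t,u,v,28))
for u,v in[(212,222),(240.5,208)]: print(ray(s,u,v,28))
```

```text
[ 631.08543459 -150.50456368   28.        ]
[ 562.08579101 -121.72561574   28.        ]
[ 630.64153583 -149.75744566   28.        ]
[ 559.39594446 -122.68464835   28.        ]
```

View pics/tc.png

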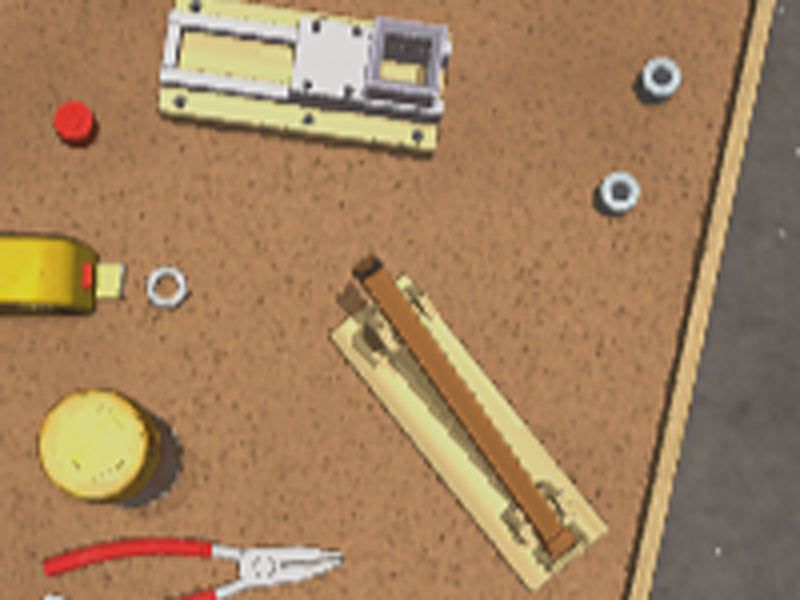

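View pics/sc.png

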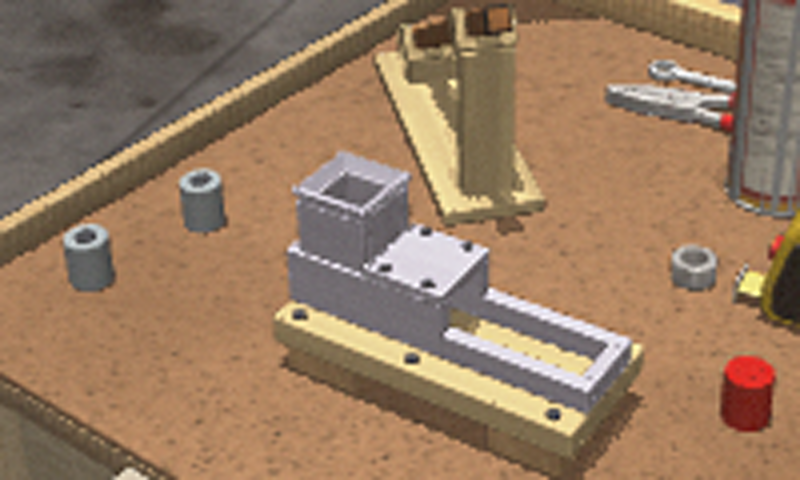

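```bash
cat >> h.py <<'E'
def R(a): a=np.radians(a);return np.array([[np.cos(a),-np.sin(a)],[np.sin(a),np.cos(a)]])
E
python3 - <<'E'
from h import *
import pickle
from scipy.optimize import least_squares
np.set_printoptions(precision=1,suppress=True)
t=pickle.load(open("top.pkl","rb"));s=pickle.load(open("scene.pkl","rb"))
T=lambda a,b:np.array([225+a/4,145+b/4]);S=lambda a,b:np.array([190+a/4,165+b/4])
o=[(t,T(375,16),(4.5+43,-21.5,99)),(t,T(449,24),(4.5,-21.5,99)),(t,T(440,98),(4.5,21.5,99)),(t,T(366,90),(47.5,21.5,99)),
(s,S(294,187),(4.5,-21.5,99)),(s,S(363,212),(47.5,-21.5,99)),(s,S(409,178),(47.5,21.5,99)),(s,S(345,152),(4.5,21.5,99)),
(s,S(630,342),(0,22,46)),(s,S(587,388),(0,-22,46)),(t,T(175,12),(0,-22,46)),(t,T(162,85),(0,22,46))]
def f(p):
    r=[]
    for d,uv,q in o:
        x=q[0] if q[2]==99 else p[3]
        w=R(p[2])@[x,q[1]]+p[:2]
        r+=list(proj(d,[*w,q[2]])-uv)
    return r
g=least_squares(f,[600,0,90,165],x_scale=[10,10,5,5],loss="soft_l1");print("jig",g.x,np.array(f(g.x)).reshape(-1,2))
n=ray(t,*T(368,262),138);h=ray(t,*T(558,553),29.8)
v=(n-h)[:2];print("stick top",n,h,np.linalg.norm(v),"exp 191.6 yaw",np.degrees(np.arctan2(v[1],v[0])),"seat",h[:2]+v/np.linalg.norm(v)*99.8)
# scene: nose end top seen
print(ray(s,*S(490,12),138), ray(s,*S(432,32),90))
for c in [(398,285),(605,533),(333,332),(535,588)]: print(ray(t,*T(*c),10)[:2])
E
```

```text
jig [623.5 -17.6  82.1 167.1] [[-0.8 -0.5]
 [-0.5  0.1]
 [-0.6 -0.1]
 [-1.1 -0.7]
 [-1.8 -0.9]
 [-0.4 -0.6]
 [ 0.7 -2.8]
 [-1.5 -2.3]
 [-0.3 -2.8]
 [-0.5 -1.1]
 [-1.4 -0.3]
 [-0.9 -0.7]]
stick top [504.1  30.9 138. ] [349.2 -81.6  29.8] 191.36024119821155 exp 191.6 yaw 35.99403583384333 seat [430.  -22.9]
[513.   33.5 138. ] [462.3 -23.4  90. ]
[508.6   8.7]
[ 360.3 -112.5]
[480.3  48. ]
[328.7 -70.2]
```

Candidates (top view): grey bored cylinders at (390,164) and (380,193), six-sided low nut at (267,217), and a red cylinder at (244,176). The two tall grey ones with dark 12 mm bores are the bushings, and the enlarged crops confirm it. The jig's chute is at about (327,159) and the trough runs left (+y). The stick's nose is at (317,210) and its handle at (365,283).

Emit:
move_arm([
  [0.55, 0.028, 0.035, 0, 6],
  [0.55, 0.056, 0.07, 0, 12],
  [0.55, 0.084, 0.105, 0, 18],
  [0.55, 0.112, 0.14, 0, 24],
  [0.55, 0.14, 0.175, 0, 30],
], grip_force=30)

```text
clock: 0.6
position: [398.8, -392.6, 224.2]
ee_rot: [-180.0, -0.0, 54.6]
ft_force: [0.1, -0.6, 0.1]
width: 47.4
gripper_force: 0.0
```

Emit:
move_arm([
  [0.55, 0.028, 0.035, 0, 6],
  [0.55, 0.056, 0.07, 0, 12],
  [0.55, 0.084, 0.105, 0, 18],
  [0.55, 0.112, 0.14, 0, 24],
  [0.55, 0.14, 0.175, 0, 27.6],
])

```text
clock: 1.1
position: [538.9, -217.5, 224.3]
ee_rot: [-180.0, -0.0, 82.2]
ft_force: [0.7, -0.8, -0.5]
width: 46.7
gripper_force: 0.0
```

Emit:
move_arm([
  [0.55, 0.02, 0.027, 0, 0],
  [0.55, 0.042, 0.054, 0, 0],
  [0.55, 0.062, 0.08, 0, 0],
  [0.55, 0.062, 0.08, 0, 0],
  [0.55, 0.062, 0.08, 0, 0],
])

```text
clock: 1.6
position: [600.0, -138.7, 223.9]
ee_rot: [-179.9, 0.0, 82.1]
ft_force: [-0.0, -1.1, 0.1]
width: 46.9
gripper_force: 0.0
```

```bash
cat >> h.py <<'E'
from scipy.spatial.transform import Rotation as Ro
def wrist():
    s=telemetry.observe(); d=eyes.get_image("wrist")
    T=np.eye(4);T[:3,:3]=Ro.from_euler("xyz",s["ee_rot"],degrees=True).as_matrix();T[:3,3]=s["position"]
    d=dict(d); d["world_from_camera"]=T@np.array(d["hand_eye"]); return s,d
E
python3 - <<'E'
from h import *
import pickle
np.set_printoptions(precision=1,suppress=True)
s,d=wrist();pickle.dump(d,open("w1.pkl","wb"));cv2.imwrite("pics/w1.png",d["img"][:,:,::-1])
print(s["clock"],s["position"],s["ee_rot"],s["qpos"],s["width"],d["world_from_camera"],d["camera_matrix"])
for p in[(631,-150,28),(561,-122,28),(623.5,-17.6,32)]:print(proj(d,p))
E
```

```text
1.6 [ 600.  -138.7  223.9] [-179.9    0.    82.1] [-13.1  19.5  94.8  -0.   65.8  -5.2] 46.90296209884306 [[  1.   -0.1  -0.  612.1]
 [ -0.1  -0.9  -0.3 -54.6]
 [ -0.    0.3  -0.9 372.4]
 [  0.    0.    0.    1. ]] [[301.7   0.  312.1]
 [  0.  301.7 199.1]
 [  0.    0.    1. ]]
[339.2 176.8]
[276.5 161.7]
[318.2  54.7]
```

View pics/w1.png

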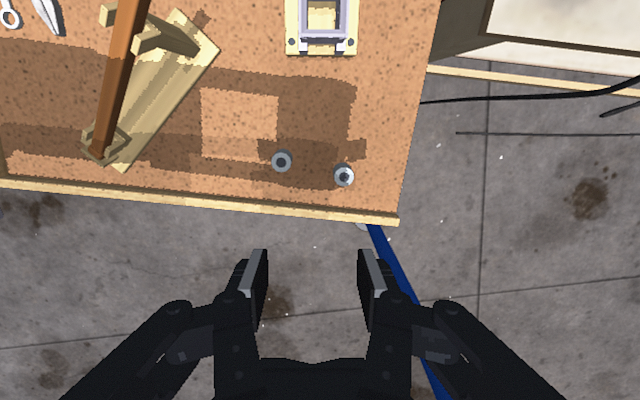

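Run:
```python
from h import *
import pickle
np.set_printoptions(precision=1,suppress=True)
d=pickle.load(open("w1.pkl","rb"))
t=pickle.load(open("top.pkl","rb"))
for u,v in[(344,176),(282,162)]:print(ray(d,u,v,28))
for u,v in[(390,164.2),(380,192.8)]:print("top",ray(t,u,v,28))
def blob(im,u0,u1,v0,v1):
    c=im[v0:v1,u0:u1].astype(int); m=((c.max(2)-c.min(2)<28)&(c.max(2)>95)).astype(np.uint8)
    n,l,st,ce=cv2.connectedComponentsWithStats(m); i=1+st[1:,4].argmax(); b=st[i]; return b[0]+u0,b[1]+v0,b[2:],ce[i]+[u0,v0]
print(blob(d["img"],325,365,158,195),blob(d["img"],265,300,145,180))
print(blob(t["img"],382,398,155,174),blob(t["img"],372,388,184,202))
```

```text
[ 636.7 -149.8   28. ]
[ 567.2 -123.3   28. ]
top [ 633.1 -150.6   28. ]
top [ 562.6 -124.2   28. ]
(np.int32(334), np.int32(166), array([ 20,  21, 268], dtype=int32), array([343.6, 176.1])) (np.int32(271), np.int32(152), array([ 21,  21, 264], dtype=int32), array([280.6, 161.6]))
(np.int32(385), np.int32(159), array([10, 10, 64], dtype=int32), array([389.9, 163.6])) (np.int32(375), np.int32(188), array([10, 10, 63], dtype=int32), array([379.5, 192.5]))
```

Emit:
move_arm([
  [0.55, 0.017, -0.006, -0.04, 0],
  [0.55, 0.0345, -0.011, -0.08, 0],
  [0.55, 0.0345, -0.011, -0.12, 0],
  [0.55, 0.0345, -0.011, -0.16, 0],
  [0.55, 0.0345, -0.011, -0.189, 0],
])

```text
clock: 2.15
position: [632.6, -151.3, 32.8]
ee_rot: [-179.8, -0.0, 81.9]
ft_force: [-0.9, 0.4, -0.5]
width: 46.9
gripper_force: 0.0
```

Emit:
move_arm([
  [0.55, 0, 0, 0, 0],
  [0.2, 0, 0, 0, 0],
  [0.1, 0, 0, 0, 0],
  [0.1, 0, 0, 0, 0],
  [0.1, 0, 0, 0, 0],
])

```text
clock: 2.65
position: [635.6, -150.5, 37.1]
ee_rot: [179.9, 0.0, 82.0]
ft_force: [-0.3, 0.6, -0.1]
width: 8.7
gripper_force: 0.0
```

Run:
```python
from h import *
s,d=wrist();t=cam("top");c=cam("scene")
print(s["width"],s["position"],s["gripper_force"],proj(d,(634.5,-150,28)))
a=d["img"][150:400,160:480];b=cv2.resize(t["img"][140:210,340:430],None,fx=3.5,fy=3.5);e=cv2.resize(c["img"][150:270,170:300],None,fx=3,fy=3)
im=np.zeros((600,720,3),np.uint8);im[:250,:320]=a;im[:245,325:640]=b;im[250:600,:390]=e[:350]
cv2.imwrite("pics/m1.png",im[:,:,::-1])
```

```text
8.718558225887795 [ 635.56300328 -150.47631774   37.14136219] 0.0 [309.45466797 247.21131165]
```

View pics/m1.png

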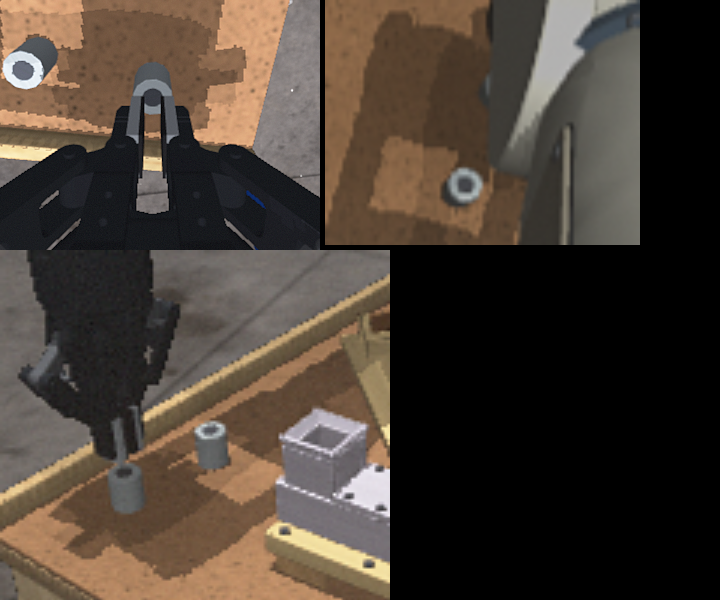

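Run:
```python
from h import *
np.set_printoptions(precision=1,suppress=True)
s,d=wrist();c=cam("scene")
p=s["position"];print(p,s["gripper_force"])
for k in(5,10,15,20,25):
    print(k,proj(d,p+[-4,0,-k]),proj(d,p+[4,0,-k]),proj(c,p-[0,0,k]))
print("bushing in scene base/top",proj(c,(634.5,-150,0)),proj(c,(634.5,-150,28)))
cv2.imwrite("pics/z.png",np.hstack([cv2.resize(d["img"][190:290,262:362],None,fx=4,fy=4),cv2.resize(c["img"][170:260,170:260],(400,400))])[:,:,::-1])
```

```text
[ 635.  -150.2   36.2] 0.0
5 [304.5 252. ] [318.3 250.3] [210.4 221.8]
10 [304.7 247.9] [318.1 246.1] [210.8 223.7]
15 [304.8 243.9] [318.  242.2] [211.1 225.6]
20 [305.  240.1] [317.8 238.5] [211.4 227.6]
25 [305.2 236.5] [317.6 234.9] [211.7 229.5]
bushing in scene base/top [212.5 233.6] [210.9 222.9]
```

View pics/z.png

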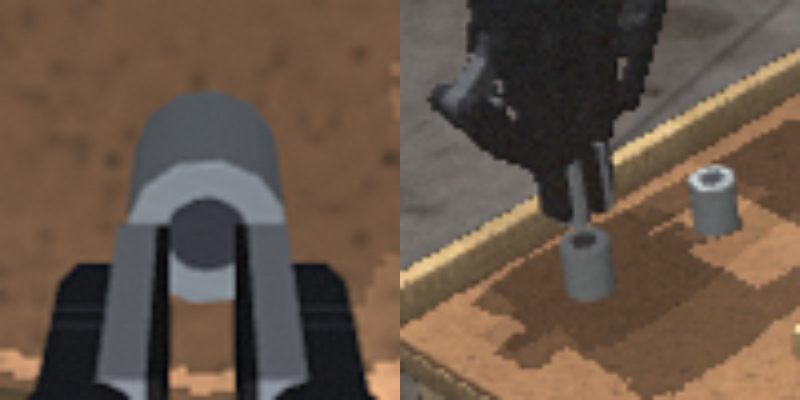

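The fingers closed 8 mm apart just above bushing A. It stands undisturbed at wrist pixel (312,247), and the tips end at (312,246), so they're higher than I assumed. I'll reopen and go lower.

Emit:
move_arm([
  [0.55, 0, 0, 0.0, 0],
  [0.55, 0, 0, 0, 0],
  [0.55, 0, 0, 0, 0],
  [0.55, 0, 0, -0.004, 0],
  [0.55, 0, 0, -0.008, 0],
])

```text
clock: 3.4
position: [634.7, -150.2, 27.2]
ee_rot: [180.0, 0.0, 82.0]
ft_force: [-1.1, -0.3, 0.8]
width: 46.8
gripper_force: 0.0
```

Emit:
move_arm([
  [0.2, 0, 0, 0, 0],
  [0.1, 0, 0, 0, 0],
  [0.1, 0, 0, 0, 0],
  [0.1, 0, 0, 0, 0],
  [0.1, 0, 0, 0, 0],
])

```text
clock: 3.9
position: [634.7, -150.2, 27.6]
ee_rot: [180.0, -0.0, 82.0]
ft_force: [-0.7, -0.2, 0.6]
width: 8.6
gripper_force: 0.0
```

Run:
```python
from h import *
print({k:telemetry.observe()[k] for k in("width","position","ft_force","gripper_force","qpos")})
```

```text
{'width': 8.556894969048106, 'position': array([ 634.74329963, -150.18550433,   27.58840615]), 'ft_force': array([-0.74879848, -0.15214765,  0.58060646]), 'gripper_force': 0.0, 'qpos': array([-1.34444285e+01,  3.55082733e+01,  9.73968649e+01,  2.09895857e-03,
        4.70844881e+01, -5.44255546e+00])}
```

Emit:
move_arm([
  [0.55, 0, 0, 0, 0],
  [0.55, 0, 0, 0, 0],
  [0.55, 0, 0, 0, 0],
  [0.55, 0, 0, -0.002, 0],
  [0.55, 0, 0, -0.004, 0],
])

```text
clock: 4.4
position: [634.7, -150.2, 23.4]
ee_rot: [180.0, 0.0, 82.0]
ft_force: [0.2, -0.4, 0.6]
width: 46.6
gripper_force: 0.0
```

Emit:
move_arm([
  [0.55, 0, 0, -0.001, 0],
  [0.55, 0, 0, -0.002, 0],
  [0.55, 0, 0, -0.003, 0],
  [0.55, 0, 0, -0.003, 0],
  [0.55, 0, 0, -0.003, 0],
])

```text
clock: 4.9
position: [634.7, -150.2, 20.5]
ee_rot: [-180.0, -0.0, 82.0]
ft_force: [0.2, -0.8, 0.2]
width: 47.3
gripper_force: 0.0
```

Run:
```python
from h import *
s,d=wrist();t=cam("top");c=cam("scene")
print({k:s[k] for k in("width","position","ft_force","gripper_force")})
a=d["img"][150:350,160:480];e=cv2.resize(c["img"][190:250,170:260],None,fx=4.4,fy=4.4,interpolation=cv2.INTER_CUBIC)
a=cv2.resize(a,None,fx=1.25,fy=1.25)
im=np.zeros((264,800,3),np.uint8);im[:250,:400]=a;im[:264,402:798]=e
cv2.imwrite("pics/m2.png",im[:,:,::-1])
```

```text
{'width': 47.2540055237978, 'position': array([ 634.65015235, -150.20332792,   20.49470217]), 'ft_force': array([ 0.18809792, -0.81458492,  0.1645613 ]), 'gripper_force': 0.0}
```

View pics/m2.png

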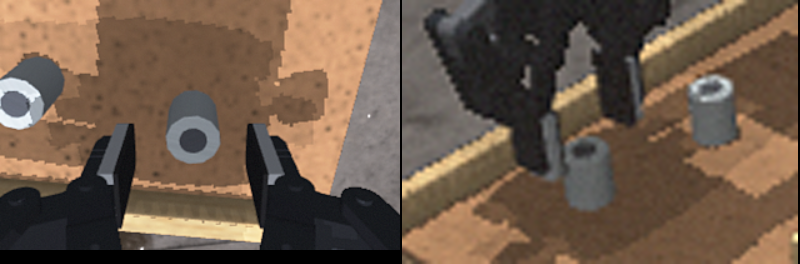

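The fingers straddle bushing A but end near the height of its top. Wrist tips at (266,250) and (358,250) put them about 8–10 mm above the reported TCP, so the fingers are shorter than stated. I'll go lower in small steps and watch the force.

Emit:
move_arm([
  [0.55, 0, 0, -0.0025, 0],
  [0.55, 0, 0, -0.005, 0],
  [0.55, 0, 0, -0.0075, 0],
  [0.55, 0, 0, -0.01, 0],
  [0.55, 0, 0, -0.01, 0],
])

```text
clock: 5.55
position: [634.3, -150.1, 9.9]
ee_rot: [-180.0, -0.0, 82.0]
ft_force: [0.4, 0.4, -0.0]
width: 47.1
gripper_force: 0.0
```

Emit:
move_arm([
  [0.2, 0, 0, 0, 0],
  [0.1, 0, 0, 0, 0],
  [0.1, 0, 0, 0, 0],
  [0.1, 0, 0, 0, 0],
  [0.1, 0, 0, 0, 0],
])

```text
clock: 6.05
position: [634.8, -150.2, 10.7]
ee_rot: [180.0, 0.0, 82.0]
ft_force: [0.5, 0.6, 1.8]
width: 21.9
gripper_force: 29.5
```

Emit:
move_arm([
  [0.1, 0, 0, 0.005, 0],
  [0.1, 0, 0, 0.03, 0],
  [0.1, 0, 0, 0.07, 0],
  [0.1, 0, 0, 0.11, 0],
  [0.1, 0, 0, 0.15, 0],
], grip_force=50)

```text
clock: 6.55
position: [634.3, -150.1, 162.0]
ee_rot: [-180.0, -0.0, 82.0]
ft_force: [0.6, -1.0, -1.3]
width: 21.6
gripper_force: 49.0
```

Emit:
move_arm([
  [0.1, -0.003, 0.03, 0, 0],
  [0.1, -0.007, 0.07, 0, 0],
  [0.1, -0.0075, 0.1, 0, 0],
  [0.1, -0.0075, 0.1, 0, 0],
  [0.1, -0.0075, 0.1, 0, 0],
])

```text
clock: 7.05
position: [627.1, -49.7, 160.7]
ee_rot: [180.0, 0.0, 82.1]
ft_force: [0.6, -0.5, -0.6]
width: 21.7
gripper_force: 49.1
```

Run:
```python
from h import *
import pickle
np.set_printoptions(precision=1,suppress=True)
s,d=wrist();pickle.dump(d,open("w2.pkl","wb"))
print({k:s[k] for k in("clock","width","position","ee_rot","ft_force","gripper_force")})
j=np.array([623.5,-17.6]);
for x,y,z in[(4.5,-21.5,99),(47.5,-21.5,99),(47.5,21.5,99),(4.5,21.5,99),(160,13.5,32),(160,-13.5,32)]:
    w=R(82.1)@[x,y]+j; print(x,y,proj(d,[*w,z]))
cv2.imwrite("pics/w2.png",cv2.resize(d["img"][0:300,160:560],None,fx=2,fy=2)[:,:,::-1])
```

```text
{'clock': 7.05, 'width': 21.65586058887742, 'position': array([627.1, -49.7, 160.7]), 'ee_rot': array([180. ,   0. ,  82.1]), 'ft_force': array([ 0.6, -0.5, -0.6]), 'gripper_force': 49.0600723028183}
4.5 -21.5 [330.4 167.3]
47.5 -21.5 [331.7 103.9]
47.5 21.5 [267. 104.]
4.5 21.5 [270.  167.3]
160 13.5 [282.7 -55.6]
160 -13.5 [318.6 -55.6]
```

View pics/w2.png

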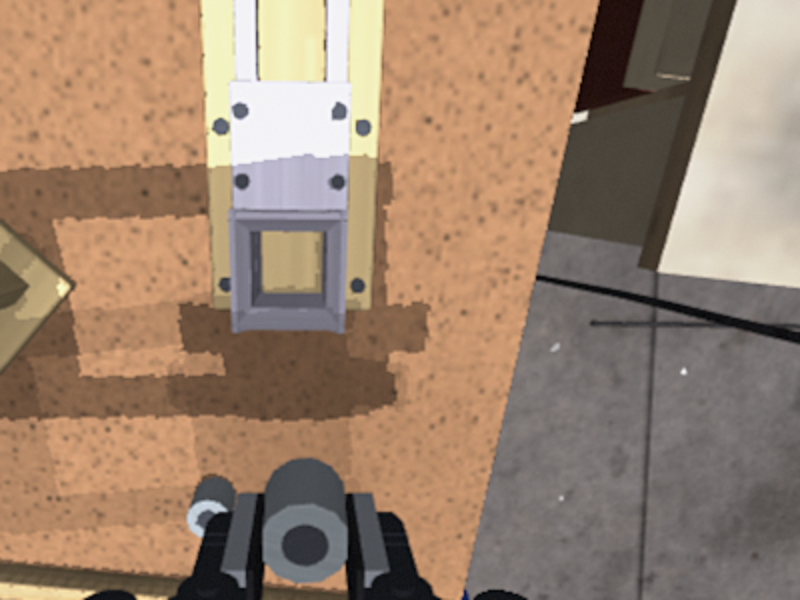

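Bushing A is held upright at crop (305,545). The chute lip is centred at crop (289,270), about 3 mm to the right of my fit. I'll move over it and lower with the force watched.

Emit:
move_arm([
  [0.1, 0.0015, 0.03, 0, 0],
  [0.1, 0.0015, 0.058, 0, 0],
  [0.1, 0.0015, 0.058, -0.02, 0],
  [0.1, 0.0015, 0.058, -0.04, 0],
  [0.1, 0.0015, 0.058, -0.045, 0],
])

```text
clock: 7.6
position: [627.4, 6.8, 113.4]
ee_rot: [-179.8, 0.0, 82.0]
ft_force: [-0.5, 0.0, -0.2]
width: 21.5
gripper_force: 49.1
```

Emit:
move_arm([
  [0.1, 0, 0, -0.003, 0],
  [0.1, 0, 0, -0.006, 0],
  [0.1, 0, 0, -0.009, 0],
  [0.1, 0, 0, -0.012, 0],
  [0.1, 0, 0, -0.013, 0],
])

```text
clock: 8.1
position: [628.7, 7.7, 102.5]
ee_rot: [180.0, -0.0, 82.0]
ft_force: [0.6, 0.1, -0.5]
width: 21.4
gripper_force: 49.1
```

Run:
```python
from h import *
import pickle
np.set_printoptions(precision=1,suppress=True)
s,d=wrist();pickle.dump(d,open("w3.pkl","wb"));cv2.imwrite("pics/w3.png",d["img"][:,:,::-1])
c=cam("scene");pickle.dump(c,open("s3.pkl","wb"))
print({k:s[k] for k in("clock","width","position","ee_rot","ft_force","ft_torque","gripper_force")})
# purple-grey edges: print row profiles of wrist image around chute
g=cv2.cvtColor(d["img"],cv2.COLOR_RGB2GRAY)
for v in(150,170,190,210): print(v,g[v,230:390:4])
```

```text
{'clock': 8.1, 'width': 21.392805776236504, 'position': array([628.7,   7.7, 102.5]), 'ee_rot': array([180.,  -0.,  82.]), 'ft_force': array([ 0.6,  0.1, -0.5]), 'ft_torque': array([-0.,  0.,  0.]), 'gripper_force': 49.07175600528717}
150 [139 158 158 154 163 165 149 106  98 169 168 165 173  59  59 177 187 178
 179 178 180 178 176 171 173 175 172 155  59  53 141 163 161 139 142 162
 160 168 164 139]
170 [139 148  80  80  86  75  69  64  90 135 135 138 111 143 140 141 147 140
 140 142 143 143 139 137 136 138 139 138 139 141 167 162 163 118  93  93
  97 104  97 127]
190 [132 161  79  77  89  82  86  87  83 132 135 134 126 123 105 138 146 138
 137 140 142 139 138 138 137 135 139 137  62 140 165 160 168 104 107 103
 108 103 102 136]
210 [143 147 140 138 140 146 145 139 129 105 135 133 134  84  88  78  90  86
  88  91  87  88  87  88  89  88  89  87  88 127 134 131 134  88  83  82
 140 157 154 157]
```

Emit:
move_arm([
  [0.35, 0, 0, -0.001, 0],
  [0.55, 0, 0, -0.001, 0],
  [0.55, 0, 0, -0.001, 0],
  [0.55, 0, 0, 0.02, 0],
  [0.55, 0, 0, 0.06, 0],
])

```text
clock: 8.7
position: [626.5, 7.8, 160.3]
ee_rot: [-179.7, 0.0, 82.0]
ft_force: [-0.2, 0.7, -0.4]
width: 46.9
gripper_force: 0.0
```

Emit:
move_arm([
  [0.55, -0.013, -0.03, 0, 0],
  [0.55, -0.026, -0.06, 0, 0],
  [0.55, -0.039, -0.09, 0, 0],
  [0.55, -0.05, -0.12, 0, 0],
  [0.55, -0.06, -0.125, 0, 0],
])

```text
clock: 9.2
position: [568.2, -119.7, 162.7]
ee_rot: [180.0, 0.0, 81.9]
ft_force: [0.7, -0.3, -0.3]
width: 47.1
gripper_force: 0.0
```

Run:
```python
from h import *
import pickle
np.set_printoptions(precision=1,suppress=True)
s,d=wrist();pickle.dump(d,open("w4.pkl","wb"));t=cam("top");c=cam("scene");pickle.dump((t,c),open("tc4.pkl","wb"))
print({k:s[k] for k in("clock","width","position","ft_force")})
# chute from above (wrist): sample points of mouth, floor vs bushing top at z=60
for z in(99,60): print(z,proj(d,(628.7,8,z)),proj(t,(628.7,8,z)))
im=d["img"].astype(int)
u,v=proj(d,(628.7,8,60)).astype(int)
print("sat, bright around mouth");sub=im[v-16:v+17:4,u-28:u+29:4];print(sub.max(2)-sub.min(2));print(sub.max(2))
c2=im[120:260,200:420];m=((c2.max(2)-c2.min(2)<28)&(c2.max(2)>95)).astype(np.uint8)
n,l,st,ce=cv2.connectedComponentsWithStats(m)
for i in range(1,n):
    if st[i,4]>100: p=ce[i]+[200,120];print(st[i],p,ray(d,*p,28))
print("pred B",proj(d,(565,-123.5,28)))
for i in range(1,1): pass
```

```text
{'clock': 9.2, 'width': 47.096044125391145, 'position': array([ 568.2, -119.7,  162.7]), 'ft_force': array([ 0.7, -0.3, -0.3])}
99 [379.9   7.2] [326.2 158.2]
60 [368.5  21.7] [325.4 162.6]
sat, bright around mouth
[[ 9 19 18 18 22 59 18 13 14 57 53 11  9  9  9]
 [12 18 19 22 21 12 11 11 12 12 16  8  8  8 10]
 [14 10 21 22 20 10 10 19 18 11 13  9  9  8  8]
 [16 14 21 23 20  9 19 16 20 23 12 20  9  8  9]
 [19 13 21 19 22 13 19 18 18 18 10 20  8  8  9]
 [21 13 25 21 22 13 19 18 20 19 11 20  8  9  9]
 [19 11 24 21 19  8 19 20 18  7  9 10 11  9 12]
 [21 11 16 21 22  3  5  2  9 11 13  8 10  6  7]
 [21  8 15 20 22 21 20 20 20 21 22 21 21 22 22]]
[[ 71 151 169 230 200 162 179 221 255 157 151  88  86  82  83]
 [ 84 147 173 227 198 241 248 247 245 245 249  86  84  81  86]
 [121 176 192 222 191 250 252 245 149 247 247  68  87  82  83]
 [154 135 199 210 191 251 106 121 123 193 246 241  86  82  86]
 [197 108 206 195 189 241 122 120 120 109 248 240  80  84  85]
 [211 110 230 199 188 248 125 121 124 129 246 242  86  82  86]
 [195  84 231 187 201 251 102 125 117 255 250  84  97  85  88]
 [206  78 247 186 218 251 252 255 253 250 251  74 100  68  70]
 [228  70 251 187 207 207 206 207 208 206 207 206 207 210 208]]
[ 97  58  25  24 344] [309.3 189.1] [ 565.6 -122.6   28. ]
[   0  119  158   21 1974] [265.2 251.8] [ 509.4 -184.7   28. ]
pred B [308.8 190.1]
```

Bushing A stands upright in the chute: the wrist samples show a dark bore ringed by bright steel at (368,22). Now bushing B at wrist (309,189).

Emit:
move_arm([
  [0.55, -0.0035, -0.0055, -0.035, 0],
  [0.55, -0.0035, -0.0055, -0.075, 0],
  [0.55, -0.0035, -0.0055, -0.11, 0],
  [0.55, -0.0035, -0.0055, -0.14, 0],
  [0.55, -0.0035, -0.0055, -0.152, 0],
])

```text
clock: 9.85
position: [564.1, -121.0, 7.7]
ee_rot: [-179.8, -0.0, 82.1]
ft_force: [-0.5, 0.2, 0.2]
width: 46.9
gripper_force: 0.0
```

Emit:
move_arm([
  [0.55, 0, 0, 0, 0],
  [0.2, 0, 0, 0, 0],
  [0.1, 0, 0, 0, 0],
  [0.1, 0, 0, 0, 0],
  [0.1, 0, 0, 0, 0],
])

```text
clock: 10.35
position: [566.6, -122.8, 12.2]
ee_rot: [179.8, -0.0, 82.0]
ft_force: [1.1, 2.7, 7.4]
width: 21.0
gripper_force: 49.2
```

Emit:
move_arm([
  [0.1, 0, 0, 0.005, 0],
  [0.1, 0, 0, 0.03, 0],
  [0.1, 0, 0, 0.07, 0],
  [0.1, 0, 0, 0.11, 0],
  [0.1, 0, 0, 0.15, 0],
])

```text
clock: 10.85
position: [564.7, -122.8, 162.5]
ee_rot: [180.0, 0.0, 82.0]
ft_force: [0.6, -0.8, -1.5]
width: 21.0
gripper_force: 49.0
```

Emit:
move_arm([
  [0.1, 0.017, 0.035, 0, 0],
  [0.1, 0.034, 0.07, 0, 0],
  [0.1, 0.051, 0.105, 0, 0],
  [0.1, 0.0635, 0.1305, 0, 0],
  [0.1, 0.0635, 0.1305, -0.02, 0],
])

```text
clock: 11.35
position: [632.2, 10.9, 143.5]
ee_rot: [179.6, -0.1, 82.1]
ft_force: [0.1, -0.7, -0.3]
width: 21.3
gripper_force: 49.1
```

Emit:
move_arm([
  [0.1, 0, 0, -0.015, 0],
  [0.1, 0, 0, -0.025, 0],
  [0.1, 0, 0, -0.032, 0],
  [0.1, 0, 0, -0.038, 0],
  [0.1, 0, 0, -0.038, 0],
])

```text
clock: 11.85
position: [628.3, 7.4, 101.9]
ee_rot: [-179.9, 0.0, 82.0]
ft_force: [-0.6, 0.3, -0.4]
width: 21.3
gripper_force: 49.0
```

Run:
```python
from h import *
np.set_printoptions(precision=1,suppress=True)
s,d=wrist()
print({k:s[k] for k in("clock","width","position","ee_rot","ft_force","gripper_force")})
g=cv2.cvtColor(d["img"],cv2.COLOR_RGB2GRAY)
for v in(190,210): print(v,g[v,230:390:4])
```

```text
{'clock': 11.85, 'width': 21.272490626020286, 'position': array([628.3,   7.4, 101.9]), 'ee_rot': array([-179.9,    0. ,   82. ]), 'ft_force': array([-0.6,  0.3, -0.4]), 'gripper_force': 49.04185473918915}
190 [135 136  76  79  88  82  86  86  83 120 134 134 134 141 111 141 144 141
 138 141 142 139 136 135 136 136 138 141  94 145 169 162 164  89 106 102
 110 101 103 110]
210 [157 147 142 136 141 142 146 139 131 132 135 133 136  80  87  80  92  85
  87  89  88  87  86  86  89  90  92  88  87 103 133 131 136  86  83  88
 138 160 152 157]
```

Emit:
move_arm([
  [0.35, 0, 0, -0.001, 0],
  [0.55, 0, 0, -0.001, 0],
  [0.55, 0, 0, -0.001, 0],
  [0.55, 0, 0, 0.03, 0],
  [0.55, 0, 0, 0.07, 0],
])

```text
clock: 12.4
position: [627.2, 7.8, 171.5]
ee_rot: [-179.8, 0.0, 82.0]
ft_force: [1.1, 0.1, 0.4]
width: 46.7
gripper_force: 0.0
```

Emit:
move_arm([
  [0.55, -0.01, 0, 0.03, -8],
  [0.55, -0.05, -0.01, 0.05, -16],
  [0.55, -0.095, -0.022, 0.05, -24],
  [0.55, -0.14, -0.033, 0.05, -32],
  [0.55, -0.185, -0.044, 0.05, -40],
])

```text
clock: 12.9
position: [442.0, -36.5, 222.8]
ee_rot: [180.0, -0.0, 41.7]
ft_force: [0.3, -0.8, -0.1]
width: 47.5
gripper_force: 0.0
```

Emit:
move_arm([
  [0.55, -0.03, -0.008, 0, -6],
  [0.55, -0.048, -0.012, 0, -6],
  [0.55, -0.048, -0.012, 0, -6],
  [0.55, -0.048, -0.012, 0, -6],
  [0.55, -0.048, -0.012, 0, -6],
])

```text
clock: 13.4
position: [396.9, -48.1, 222.8]
ee_rot: [180.0, -0.1, 36.0]
ft_force: [0.7, 0.3, -0.4]
width: 46.9
gripper_force: 0.0
```

Run:
```python
from h import *
import pickle
np.set_printoptions(precision=1,suppress=True)
s,d=wrist();pickle.dump((s,d),open("w5.pkl","wb"));t=cam("top");c=cam("scene");pickle.dump((t,c),open("tc5.pkl","wb"))
print({k:s[k] for k in("clock","width","position","ee_rot","ft_force","qpos")})
for x in(-110,-50,0,110):
    w=R(36)@[x*.866-4,0]+[430,-22.9];print(x,proj(d,[*w,77+x*.5+6]))
def bl(cc,o,Z):pass
a=cv2.resize(d["img"][60:340,190:470],None,fx=2,fy=2)
b=cv2.resize(c["img"][195:275,250:290],(200,400))
e=cv2.resize(t["img"][145:185,310:345],(200,200))
im=np.zeros((600,765,3),np.uint8);im[:560,:560]=a;im[:400,562:762]=b;im[400:,562:762]=e
cv2.imwrite("pics/w5.png",im[:,:,::-1])
```

```text
{'clock': 13.4, 'width': 46.93845523182537, 'position': array([396.9, -48.1, 222.8]), 'ee_rot': array([180. ,  -0.1,  36. ]), 'ft_force': array([ 0.7,  0.3, -0.4]), 'qpos': array([ -7.1,  -0.5, 119.4,   0. ,  61.1,  46.8])}
-110 [311.  217.4]
-50 [310.8 183.6]
0 [310.7 147.2]
110 [310.3  20.1]
```

View pics/w5.png

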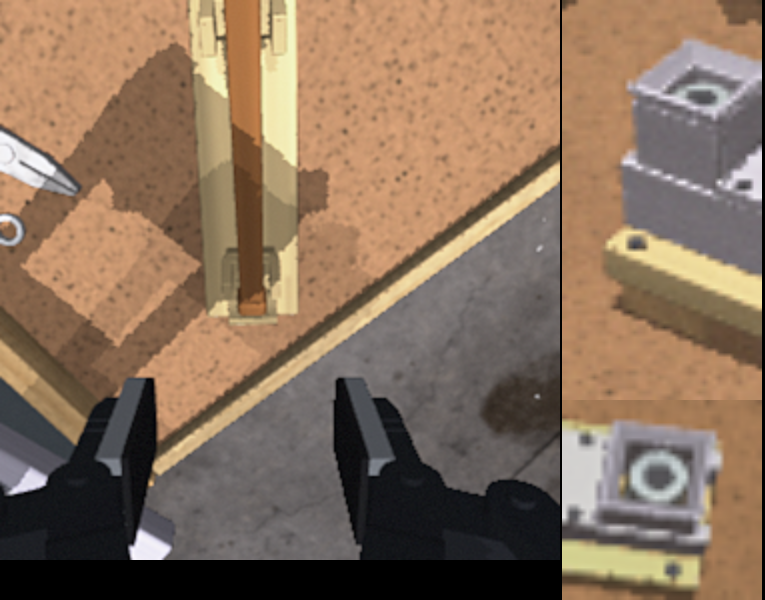

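Both bushings are stacked in the chute with the upper one's bore visible, in both views at right. The stick runs from handle (316,217) to about (311,60) in the wrist view, so I'll fit it.

Run:
```python
from h import *
import pickle
np.set_printoptions(precision=1,suppress=True)
s,d=pickle.load(open("w5.pkl","rb"))
F=lambda a,b:(190+a/2,60+b/2)
h=ray(d,*F(252,300),31);n=ray(d,*F(243,20),115)
print("stick",h,n,np.degrees(np.arctan2(*(n-h)[1::-1])))
b0=ray(d,*F(252,312),10);b1=ray(d,*F(244,5),10);print("base",b0,b1,np.degrees(np.arctan2(*(b1-b0)[1::-1])))
e=ray(d,*F(252,318),28);print("knob end top",e)
print("pads mid",F((155+335)/2,380))
```

```text
stick [362.2 -79.7  31. ] [480.4  12.7 115. ] 38.02870154308204
base [349.1 -89.7  10. ] [492.9  21.2  10. ] 37.62367881655886
knob end top [351.7 -87.5  28. ]
pads mid (312.5, 250.0)
```

Emit:
move_arm([
  [0.55, 0.001, -0.0045, -0.04, 1.8],
  [0.55, 0.001, -0.0045, -0.08, 1.8],
  [0.55, 0.001, -0.0045, -0.12, 1.8],
  [0.55, 0.001, -0.0045, -0.155, 1.8],
  [0.55, 0.001, -0.0045, -0.175, 1.8],
], grip_force=40)

```text
clock: 14.05
position: [395.6, -52.4, 44.9]
ee_rot: [-179.9, 0.1, 37.8]
ft_force: [-0.1, -0.1, 0.7]
width: 47.0
gripper_force: 0.0
```

Emit:
move_arm([
  [0.55, 0, 0, -0.006, 0],
  [0.55, 0, 0, -0.012, 0],
  [0.3, 0, 0, -0.012, 0],
  [0.1, 0, 0, -0.012, 0],
  [0, 0, 0, -0.012, 0],
])

```text
clock: 14.55
position: [397.5, -52.9, 36.4]
ee_rot: [179.9, -0.1, 37.8]
ft_force: [0.0, -0.2, 2.8]
width: 13.3
gripper_force: 39.7
```

Emit:
move_arm([
  [0, 0, 0, 0, 0],
  [0, 0, 0, 0, 0],
  [0, 0, 0, 0, 0],
  [0, 0, 0, 0, 0],
  [0, 0, 0, 0, 0],
])

```text
clock: 15.05
position: [397.5, -52.9, 36.4]
ee_rot: [179.9, -0.1, 37.8]
ft_force: [-1.0, -2.2, 7.5]
width: 13.3
gripper_force: 40.4
```

Run:
```python
from h import *
import pickle
np.set_printoptions(precision=1,suppress=True)
s=telemetry.observe();print({k:s[k] for k in("clock","width","position","ee_rot","ft_force","gripper_force")})
t=pickle.load(open("top.pkl","rb"))
for a,b in[(752,0),(772,0),(728,100),(700,250),(718,250),(665,400),(682,400)]: print((a,b),ray(t,225+a/4,145+b/4,20))
```

```text
{'clock': 15.05, 'width': 13.344853611803131, 'position': array([397.5, -52.9,  36.4]), 'ee_rot': array([179.9,  -0.1,  37.8]), 'ft_force': array([-1. , -2.2,  7.5]), 'gripper_force': 40.39312720298767}
(752, 0) [ 683.8 -210.8   20. ]
(772, 0) [ 683.9 -223.3   20. ]
(728, 100) [ 620.6 -193.5   20. ]
(700, 250) [ 528.  -172.9   20. ]
(718, 250) [ 528.  -183.9   20. ]
(665, 400) [ 438.  -148.8   20. ]
(682, 400) [ 438.  -158.9   20. ]
```

Emit:
move_arm([
  [0, 0, 0, 0.005, 0],
  [0, 0, 0, 0.015, 0],
  [0, 0, 0, 0.035, 0],
  [0, 0, 0, 0.065, 0],
  [0, 0, 0, 0.1, 0],
])

```text
clock: 15.55
position: [395.7, -52.6, 136.7]
ee_rot: [-179.9, 0.1, 37.8]
ft_force: [0.6, 0.1, -0.6]
width: 13.1
gripper_force: 39.3
```

Emit:
move_arm([
  [0, 0.028, -0.014, 0, 7],
  [0, 0.056, -0.028, 0, 14],
  [0, 0.084, -0.042, 0, 21],
  [0, 0.112, -0.056, 0, 28],
  [0, 0.14, -0.07, 0, 35],
])

```text
clock: 16.05
position: [537.6, -123.3, 136.5]
ee_rot: [180.0, -0.0, 73.1]
ft_force: [0.0, 0.1, -0.5]
width: 12.9
gripper_force: 39.3
```

Emit:
move_arm([
  [0, 0.016, -0.008, 0, 5],
  [0, 0.031, -0.014, 0, 9.2],
  [0, 0.031, -0.014, -0.02, 9.2],
  [0, 0.031, -0.014, -0.04, 9.2],
  [0, 0.031, -0.014, -0.04, 9.2],
])

```text
clock: 16.55
position: [565.8, -136.3, 93.9]
ee_rot: [-179.8, -0.0, 82.0]
ft_force: [-0.3, 0.4, 0.1]
width: 13.0
gripper_force: 39.3
```

```bash
cat >> h.py <<'E'
def nose(P,save=None):
    "dark cap near predicted scene pixel of P"
    c=cam("scene");u,v=proj(c,P).astype(int);w=30
    im=c["img"][v-w:v+w,u-w:u+w].astype(int)
    m=(im.max(2)<50).astype(np.uint8);n,l,st,ce=cv2.connectedComponentsWithStats(m)
    return (u,v),[(st[i].tolist(),(ce[i]+[u-w,v-w]).round(1)) for i in range(1,n) if st[i,4]>8],c
E
python3 - <<'E'
from h import *
np.set_printoptions(precision=1,suppress=True)
s=telemetry.observe();p=s["position"];print({k:s[k] for k in("clock","width","position","ee_rot","ft_force","gripper_force")})
f=np.array([*(R(82)@[1,0]),0])
N=p+[0,0,16]+f*158*.866+[0,0,79];H=p+[0,0,16]-f*54*.866-[0,0,27]
a=nose(N);print(a[0],a[1]);print("knob pred",proj(a[2],H),H)
c=a[2]["img"];u,v=proj(a[2],H).astype(int);print(c[v-8:v+9:2,u-12:u+13:2].max(2))
E
```

```text
{'clock': 16.55, 'width': 12.962970234875398, 'position': array([ 565.8, -136.3,   93.9]), 'ee_rot': array([-179.8,   -0. ,   82. ]), 'ft_force': array([-0.3,  0.4,  0.1]), 'gripper_force': 39.272332191467285}
(np.int64(281), np.int64(156)) [([27, 30, 4, 7, 12], array([279.8, 159. ]))]
knob pred [215.  181.6] [ 559.3 -182.6   82.9]
[[ 84  84  83  89  83  85  92  94  92  47  32  35  34]
 [ 95  93  91  91  93  90  90  98 103  41  39  40  36]
 [102 105 103  99  98  88  89  98  51  77  32  33  34]
 [ 92  90  83  84  75 155  96 102  95  92  36  40  36]
 [ 85  79  79  74 107 105  92  94  89  88  95  55  32]
 [ 86  79  83  78  48  94  92  84  86  86  49 102 100]
 [ 91  88  86  83  87  84 111  85 101  97  97  97  99]
 [106 109  98  93  95  94  46 100  99 105  97  93  98]
 [104 110 105 102  97 107 105  99  97  97  97  90  91]]
```

Emit:
move_arm([
  [0, 0, 0, -0.02, 0],
  [0, 0, 0, -0.04, 0],
  [0, 0, 0, -0.048, 0],
  [0, 0, 0, -0.054, 0],
  [0, 0, 0, -0.058, 0],
])

```text
clock: 17.1
position: [568.9, -136.0, 39.1]
ee_rot: [179.9, -0.1, 82.0]
ft_force: [-0.7, 7.8, 14.4]
width: 12.9
gripper_force: 41.2
```

Emit:
move_arm([
  [0, 0, 0, -0.002, 0],
  [0, 0, 0, -0.004, 0],
  [0, 0, 0, -0.006, 0],
  [0, 0, 0, -0.008, 0],
  [0, 0, 0, -0.01, 0],
])

```text
clock: 17.6
position: [570.2, -136.3, 30.0]
ee_rot: [179.7, -0.0, 82.0]
ft_force: [0.4, 5.7, 9.5]
width: 13.1
gripper_force: 41.1
```

Run:
```python
from h import *
np.set_printoptions(precision=1,suppress=True)
s=telemetry.observe();p=s["position"];print({k:s[k] for k in("clock","width","position","ft_force","ft_torque")})
f=np.array([*(R(82)@[1,0]),0])
for a in(0,10,20,30):
    r=np.radians(a);N=p+[0,0,16]+f*158*np.cos(r)+[0,0,158*np.sin(r)]
    x=nose(N);print(a,x[0],x[1])
```

```text
{'clock': 17.6, 'width': 13.088087432771218, 'position': array([ 570.2, -136.3,   30. ]), 'ft_force': array([0.4, 5.7, 9.5]), 'ft_torque': array([ 0.5, -0.1,  0. ])}
0 (np.int64(291), np.int64(223)) [([24, 7, 3, 6, 9], array([286.1, 202.8]))]
10 (np.int64(290), np.int64(211)) []
20 (np.int64(286), np.int64(199)) []
30 (np.int64(281), np.int64(187)) []
```

Emit:
move_arm([
  [0, 0, 0, -0.002, 0],
  [0, 0, 0, -0.004, 0],
  [0, 0, 0, -0.006, 0],
  [0, 0, 0, -0.008, 0],
  [0, 0, 0, -0.01, 0],
])

```text
clock: 18.3
position: [570.0, -136.6, 19.7]
ee_rot: [179.7, -0.0, 82.0]
ft_force: [1.6, 3.0, 7.4]
width: 13.0
gripper_force: 41.4
```

Emit:
move_arm([
  [0, 0, 0, -0.001, 0],
  [0, 0, 0, -0.002, 0],
  [0, 0, 0, -0.003, 0],
  [0, 0, 0, -0.004, 0],
  [0, 0, 0, -0.004, 0],
])

```text
clock: 18.8
position: [569.7, -136.7, 15.6]
ee_rot: [179.8, 0.0, 82.0]
ft_force: [0.8, 1.6, 6.9]
width: 13.1
gripper_force: 41.6
```

Run:
```python
from h import *
np.set_printoptions(precision=1,suppress=True)
s=telemetry.observe();p=s["position"];print({k:s[k] for k in("clock","width","position","ft_force","ft_torque")})
f=np.array([*(R(82)@[1,0]),0])
for a in(-5,0,5,10):
    r=np.radians(a);N=p+[0,0,16]+f*158*np.cos(r)+[0,0,158*np.sin(r)]
    x=nose(N);print(a,x[0],x[1] if a==5 else "")
```

```text
{'clock': 18.8, 'width': 13.117956285498389, 'position': array([ 569.7, -136.7,   15.6]), 'ft_force': array([0.8, 1.6, 6.9]), 'ft_torque': array([ 0.1, -0.1,  0. ])}
-5 (np.int64(291), np.int64(234)) 
0 (np.int64(291), np.int64(228)) 
5 (np.int64(291), np.int64(223)) []
10 (np.int64(290), np.int64(217))
```

Run:
```python
from h import *
c=cam("scene")["img"].astype(int)
print(c[208:240:2,274:306:2].max(2)); print((c.max(2)-c.min(2))[208:240:2,274:306:2])
```

```text
[[179 125 216 201 197 195 188 191 205 149 114 104 241 238 215 163]
 [107  95 112 117 132 217 195 217 157 112 115  92 244 241 241 164]
 [147 212 215 211 133 107 226 165 171 112 115 119 211 243 240 223]
 [181  85  86  90 202 228 107 111 112 115 178 187 104 246 240 240]
 [127 240 205 211 199 150 115 102 100 132 181 192 193 239 243 244]
 [124 132 100 203 113 105 100 103 100  78 181 184 189  91 167 140]
 [116 125 112 119 105 105 103 104 114  76 142 183 185 141 129 132]
 [117 112 114 126  99 107 102 101 111 139 241  89 192 172 184 193]
 [111 111 111 119 114 108 103  84 232 234 237 239 233 232 240 202]
 [117 117 109 123 108 103  99 236 234 230 228 231 233 235 233 234]
 [114 115 114 114 108 116 228 228 230 231 232 232 233 230 231 233]
 [124 113 114 113 141 236 236 230 229 229 228 228 232 233 234 231]
 [143 246 129  94 200 162  61 230 230 229 226 228 229 227 231 233]
 [118 113 122 161 125 117 118 242 237 233 232 211 234 229 228 241]
 [117 117 118 118 117 110 137 117 115 161 247  65  86 231 244  93]
 [118 122 119 115 120 117 119 114 114 127 117 117 214 246  93 118]]
[[11  6 10 12 12 12 11 13 12 17 52 38 85 81 81 61]
 [ 9  6  6  6  5  8  9 13 11 32 52 38 78 81 81 60]
 [ 5  9  9  6  3  5 17 11  9 41 50 54 81 79 81 82]
 [ 7  5  3  4  9 11  6  7  9 49 80 84 41 73 80 82]
 [ 8 15 12  9 11 10  6  5  6 57 80 85 83 83 78 82]
 [ 5  6  4 13  5  6  5  6  4 22 83 84 84 33 62 52]
 [ 7  6  5  5  3  7  4  6  7 22 67 84 83 61 48 49]
 [ 6  4  6  6  8  5  5  8  7  9 10  4 64 82 84 90]
 [ 8  5  4  7  6  4  5  4  9 10  6  9  8  8 12 60]
 [ 7  8  7  8  6  6  6  9  9  8  9  9  9  7  9  9]
 [ 6  5  5  6  4  7 13  8  9  9  9 10  9  9  9  9]
 [ 7  5  6  7  9 11  7  8 10  9  9  7  9 10 10 10]
 [ 6  6  9  8 12 10  5 10 10  9  8  7  8  9 10  8]
 [ 2  5  5  6  6  7  7  7  9  9 10 12 11  9  7  6]
 [ 5  5  7  5  6  5  7  5  6  8  9  4  5  9  7  5]
 [ 7  7  9  6  8  6  7  5  5  7  7  7 14  9  5  6]]
```

Emit:
move_arm([
  [0, 0, 0, -0.001, 0],
  [0, 0, 0, -0.002, 0],
  [0, 0, 0, -0.003, 0],
  [0, 0, 0, -0.004, 0],
  [0, 0, 0, -0.004, 0],
])

```text
clock: 19.55
position: [569.8, -136.7, 13.5]
ee_rot: [179.8, -0.0, 82.0]
ft_force: [-6.4, 6.2, 30.3]
width: 13.1
gripper_force: 44.9
```

Run:
```python
from h import *
s=telemetry.observe();print({k:s[k] for k in("clock","position","ft_force","ft_torque")})
c=cam("scene")["img"].astype(int)
print(c[208:240:2,274:306:2].max(2)); print((c.max(2)-c.min(2))[208:240:2,274:306:2])
```

```text
{'clock': 19.55, 'position': array([ 569.8064585 , -136.68701546,   13.50559079]), 'ft_force': array([-6.41295182,  6.21587506, 30.27903959]), 'ft_torque': array([0.45439815, 1.12996136, 0.08019175])}
[[184 127 216 201 197 194 191 192 206 148 114 110 242 240 220 163]
 [109  91 109 113 135 214 202 216 158 116 117  91 246 241 241 163]
 [146 212 216 210 132 111 224 164 171 114 114 113 211 243 241 223]
 [181  83  87  88 204 224 109 110 110 118 177 190 101 247 241 240]
 [130 240 206 212 197 145 114  98  97 135 178 184 196 237 245 243]
 [125 132 103 202 113 103 102 102 101 125 185 181 190  95 167 141]
 [116 119 115 122 106 106 101 100 115 160 186 181 182 138 130 131]
 [112 109 119 128  96 104 107 100 108 137 241  89 194 170 182 189]
 [115 112 112 119 112 102 100  86 233 233 239 238 232 233 239 202]
 [116 111 112 118 112 103 101 237 234 231 231 231 234 234 232 235]
 [119 114 113 113 114 114 227 231 230 232 233 230 229 231 230 234]
 [123 115 115 116 132 237 239 231 229 227 229 232 232 235 233 230]
 [140 246 130  97 199 158  60 229 231 229 229 228 227 228 231 235]
 [116 116 120 164 128 115 11
[... 290 characters left out ...]
 3  7 14  9  8 41 49 48 81 76 78 86]
 [ 7  5 10  3  9 11  5  6  5 47 81 84 40 73 78 80]
 [ 8 15 13  8 11  5  4  5  8 59 81 85 84 87 79 80]
 [ 6  9  7 14  5  5  5  6  7 50 83 82 85 36 63 52]
 [ 8  8  4  6  5  7  4  4  4 66 88 88 84 60 46 46]
 [ 5  8  6  5  5  2  5  6  7  8 10  5 67 84 85 91]
 [ 7  8  5  7  4  6  6  9 12  8  9  8  7  8 13 62]
 [ 5  6  7  5  5  4  2  9  9  8  9  9 10  9  8 10]
 [ 8  5  6  5  8  5 12  9  9  9 10  9  7  8  8  8]
 [ 5  5  6  6  5 10  8  7 10  8 10  9  9 10 10  8]
 [ 7  6  8  6 12  7  3 11 10  9  9  9  8 10  7  9]
 [ 5  5  4  9  8  5  5  7  7  9  9 12 10  9  9  7]
 [ 7  5  6  3 11  7  8  9  8  8 11  6  5  9  8  4]
 [ 6  7  7  4  7  5  4  7  6  7  7  5 11  9  9  5]]
```

The force jump means the nose is resting on the edge of the jig's base board. I'll lift, shift 25 mm away from the jig and press again.

Emit:
move_arm([
  [0, 0, 0, 0.01, 0],
  [0, -0.01, 0, 0.03, 0],
  [0, -0.03, 0.003, 0.03, 0],
  [0, -0.03, 0.003, 0.02, 0],
  [0, -0.03, 0.003, 0.012, 0],
])

```text
clock: 20.1
position: [538.3, -133.9, 21.7]
ee_rot: [179.9, 0.0, 82.0]
ft_force: [0.4, 0.5, 0.4]
width: 13.3
gripper_force: 40.8
```

Emit:
move_arm([
  [0, 0, 0, -0.004, 0],
  [0, 0, 0, -0.008, 0],
  [0, 0, 0, -0.01, 0],
  [0, 0, 0, -0.012, 0],
  [0, 0, 0, -0.012, 0],
])

```text
clock: 20.6
position: [538.6, -133.4, 9.4]
ee_rot: [180.0, -0.0, 82.0]
ft_force: [0.6, 4.8, 6.6]
width: 12.9
gripper_force: 42.2
```

Run:
```python
from h import *
np.set_printoptions(precision=1,suppress=True)
s=telemetry.observe();p=s["position"];print({k:s[k] for k in("clock","width","position","ft_force","ft_torque")})
```

```text
{'clock': 20.6, 'width': 12.9382137755427, 'position': array([ 538.6, -133.4,    9.4]), 'ft_force': array([0.6, 4.8, 6.6]), 'ft_torque': array([ 0.3,  0.1, -0. ])}
```

Emit:
move_arm([
  [0, 0, 0, 0.01, 0],
  [0, 0, 0, 0.03, 0],
  [0, 0, 0, 0.06, 0],
  [0, 0, 0, 0.07, 0],
  [0, 0, 0, 0.07, 0],
])

```text
clock: 21.1
position: [539.0, -134.1, 81.0]
ee_rot: [179.8, 0.0, 82.0]
ft_force: [-0.2, 0.1, -0.7]
width: 12.8
gripper_force: 41.3
```

Run:
```python
from h import *
np.set_printoptions(precision=1,suppress=True)
s=telemetry.observe();p=s["position"];print({k:s[k] for k in("clock","width","position","ft_force")})
f=np.array([*(R(82)@[1,0]),0])
for a in(-10,-5,0,5,10):
    r=np.radians(a);N=p+[0,0,16]+f*158*np.cos(r)+[0,0,158*np.sin(r)]
    x=nose(N);print(a,x[0],proj(x[2],p+[0,0,16]))
c=x[2]["img"].astype(int);u,v=proj(x[2],p+[0,0,16]+f*158).astype(int);print(u,v)
print(c[v-20:v+20:2,u-18:u+14:2].max(2)); print((c.max(2)-c.min(2))[v-20:v+20:2,u-18:u+14:2])
```

```text
{'clock': 21.1, 'width': 12.785170019514446, 'position': array([ 539. , -134.1,   81. ]), 'ft_force': array([-0.2,  0.1, -0.7])}
-10 (np.int64(297), np.int64(205)) [238.  176.1]
-5 (np.int64(298), np.int64(200)) [238.  176.1]
0 (np.int64(298), np.int64(194)) [238.  176.1]
5 (np.int64(298), np.int64(188)) [238.  176.1]
10 (np.int64(297), np.int64(182)) [238.  176.1]
298 194
[[102  98  91  80 162  92 143 132 136 142 129 143 210 168 153 185]
 [ 92  91 158 161 165 104 139 148 152 148 156 140 139 194 210 177]
 [ 87 149 183 132 126 123 139 136 137 151 163 141  92 235 210 131]
 [156 162 120 117 122 134  96 122 130 149 139 114  96 123 125 128]
 [105  88  93 118 122 124  95 117 120 120 120 119 100 124 126 127]
 [ 90  81  85 122 123 128  99 119 121 124 127 127 117 123 129 128]
 [186 182 205 112 118 124 121 123 160 161 158 165 116 124 127 122]
 [185 204 191 189 183 184 137 146 167 165 157 160 119 122 126 124]
 [ 87  96  96 183 201 194 186 183 182 173 141 158 116 121 133 127]
 [ 87  83  92  90  90 101 171 200 199  84  42 155 116 121 132 127]
 [ 96  89  87  87  90  88  86  88  73  52  88 162 118 
[... 1257 characters left out ...]
  28   4  59  43  44  48  45]
 [ 40  46  49  44  46  48  52  46  34  14  48  61  41  46  49  46]
 [ 40  38  40  53  44  47  46  45  29  17  41  64  40  47  43  47]
 [ 39  41  48  49  51  54  53  44  33  15  44  63  43  46  46  47]
 [ 75  50  51  52  52  50  35  64  59  58  56  61  47  44  44  47]
 [ 84  81  77  54  53  52  39  55  63  61  57  61  49  50  42  49]
 [ 18  85  82  81  79  53  48  32  64  59  54  54  71  46  46  49]
 [ 10  12  13  17  83  90  62  38  57  59  83  84  71  47  44  47]
 [ 10   9  12   7  15  15  16  49  39  80  81  80  58  45  44  46]
 [  7   6   9  10  15  10  35  51  34  78  82  82  60  44  46  47]
 [  9   6   8  13   8  11  44  49  86  79  79  82  86  45  45  41]]
```

The cap is at about (298,195) in the scene, so the stick is level within a degree. Next I'll go round behind the jig and line up with the entry.

Emit:
move_arm([
  [0, 0, -0.03, 0, 0],
  [0, 0, -0.057, 0, 0],
  [0, 0.033, -0.057, 0, 0],
  [0, 0.063, -0.057, -0.01, 0],
  [0, 0.063, -0.057, -0.03, 0],
])

```text
clock: 21.85
position: [605.5, -191.6, 49.9]
ee_rot: [179.7, 0.0, 82.0]
ft_force: [0.3, 0.0, -0.7]
width: 13.1
gripper_force: 41.2
```

Emit:
move_arm([
  [0, 0, 0, -0.01, 0],
  [0, 0, 0, -0.016, 0],
  [0, 0, 0, -0.022, 0],
  [0, 0, 0, -0.022, 0],
  [0, 0, 0, -0.022, 0],
])

```text
clock: 22.35
position: [600.7, -190.8, 27.9]
ee_rot: [180.0, 0.0, 82.0]
ft_force: [-0.1, 0.0, -0.9]
width: 13.2
gripper_force: 41.2
```

Run:
```python
from h import *
np.set_printoptions(precision=1,suppress=True)
s=telemetry.observe();p=s["position"];print({k:s[k] for k in("clock","position","ee_rot","ft_force")})
j=np.array([625.3,-17.8]);print("jig coords of TCP",R(-82.1)@(p[:2]-j))
f=np.array([*(R(82)@[1,0]),0])
x=nose(p+f*158+[0,0,18]);c=x[2]["img"].astype(int);u,v=x[0];print(u,v,"grip",proj(x[2],p+[0,0,18]))
print(c[v-14:v+15:2,u-20:u+13:2].max(2)); print((c.max(2)-c.min(2))[v-14:v+15:2,u-20:u+13:2])
```

```text
{'clock': 22.35, 'position': array([ 600.7, -190.8,   27.9]), 'ee_rot': array([180.,   0.,  82.]), 'ft_force': array([-0.1,  0. , -0.9])}
jig coords of TCP [-174.7    0.6]
260 225 grip [203.2 204. ]
[[157 163 164 154 180 183 124 114 119 121 118 106 146 176 176 180 137]
 [159 155 171 179 183 187 188 189 113 118 122 109 145 199 236 144 134]
 [186 181 199 182 189 187 180 181 192 183 117 119 186 116 123 102 205]
 [206 193 187 184 185 184 154 126 118 116 122 108 123 119 112 186 119]
 [ 87  94 180 206 193 184 189 184 162 118 119 123 115 110 117 114 118]
 [ 83  89  89  90 106 199 200 190 187 189 198  83 154 114 115 113 111]
 [117 101  90  85  86  92  95 141 200 207  67  56 140 114 110 111 119]
 [114 118 118 101  94  87  89  88  91  45  69  80 182 115 114 114 113]
 [115 112 113 111 114 110 103  85  87  59  64 245 248 128 113 120 117]
 [109 114 118 108 181 181 180 174 147  62  53 115 116 134 250 110 114]
 [115 118 159 183 178 178 180 180 177 186 194 117 117 116 112 123 162]
 [ 98  90 162 183 182 173 168 181 178 179 186 138 119 123 118 115 115]
 [ 91  98  94  97 152 185 167 174 175 181 174 138
[... 530 characters left out ...]
 49  52  62 122 122 118 112 112 119  28  48   8   4   7   4]
 [ 51  53  47  50  46  48  56  79 122 126  15  19  44   8   8   5   8]
 [ 53  53  55  49  56  48  53  53  54  14  33  50  23   5   4   9   4]
 [ 53  52  49  54  53  50  52  50  51  24  35  13   8  10   5   6   4]
 [ 51  51  52  47  84  81  83  81  67  26  23   6   8   8   7   6   4]
 [ 53  51  75  85  82  83  85  83  81  86  90   7   6   8   4   7  10]
 [ 41  38  72  85  86  78  74  83  79  83  86   9   7   7   7   3   5]
 [ 41  44  41  43  68  85  76  79  82  82  78  25   6   8   4   7   5]
 [ 81  41  41  44  41  41  44  72  83  84  82  25   6   7   6   6   6]
 [ 74  83  70  45  40  43  43  40  40  73  76  42   9   5   6   4   7]]
```

Emit:
move_arm([
  [0, 0, 0, -0.002, 0],
  [0, 0.001, 0.007, -0.002, 0],
  [0, 0.002, 0.014, -0.002, 0],
  [0, 0.003, 0.022, -0.002, 0],
  [0, 0.003, 0.022, -0.002, 0],
])

```text
clock: 22.9
position: [603.8, -167.4, 25.6]
ee_rot: [-180.0, -0.0, 82.1]
ft_force: [-0.3, 0.1, -0.7]
width: 12.9
gripper_force: 41.2
```

Emit:
move_arm([
  [0, 0, 0, -0.001, 0],
  [0, 0, 0, -0.002, 0],
  [0, 0, 0, -0.003, 0],
  [0, 0, 0, -0.003, 0],
  [0, 0, 0, -0.003, 0],
])

```text
clock: 23.4
position: [603.6, -168.9, 22.4]
ee_rot: [-180.0, 0.0, 82.0]
ft_force: [-0.5, 0.2, -0.6]
width: 13.1
gripper_force: 41.2
```

Run:
```python
from h import *
np.set_printoptions(precision=1,suppress=True)
s=telemetry.observe();p=s["position"];print({k:s[k] for k in("clock","position","ee_rot","ft_force","ft_torque")})
```

```text
{'clock': 23.4, 'position': array([ 603.6, -168.9,   22.4]), 'ee_rot': array([-180.,    0.,   82.]), 'ft_force': array([-0.5,  0.2, -0.6]), 'ft_torque': array([-0.,  0.,  0.])}
```

Emit:
move_arm([
  [0, 0, 0, -0.001, 0],
  [0, 0, 0, -0.002, 0],
  [0, 0, 0, -0.003, 0],
  [0, 0, 0, -0.003, 0],
  [0, 0, 0, -0.003, 0],
])

```text
clock: 23.9
position: [603.8, -168.8, 19.6]
ee_rot: [180.0, 0.0, 82.0]
ft_force: [-0.3, -0.6, 1.8]
width: 13.1
gripper_force: 41.5
```

Run:
```python
from h import *
np.set_printoptions(precision=1,suppress=True)
s=telemetry.observe();p=s["position"];print({k:s[k] for k in("clock","position","ee_rot","ft_force","ft_torque")})
```

```text
{'clock': 23.9, 'position': array([ 603.8, -168.8,   19.6]), 'ee_rot': array([180.,   0.,  82.]), 'ft_force': array([-0.3, -0.6,  1.8]), 'ft_torque': array([0.1, 0. , 0. ])}
```

Nose contact with the channel floor shows about 2.5 N at z=19.6, so the stick is level and on the floor. Now I'll push the lower bushing.

Emit:
move_arm([
  [0, 0.0008, 0.006, 0.0005, 0],
  [0, 0.0017, 0.012, 0.0005, 0],
  [0, 0.0025, 0.018, 0.0005, 0],
  [0, 0.0033, 0.024, 0.0005, 0],
  [0, 0.0042, 0.03, 0.0005, 0],
])

```text
clock: 24.4
position: [607.9, -138.0, 20.0]
ee_rot: [180.0, 0.0, 82.0]
ft_force: [-0.4, -2.1, 1.2]
width: 13.3
gripper_force: 41.4
```

Emit:
move_arm([
  [0, 0.0008, 0.006, 0, 0],
  [0, 0.0017, 0.012, 0, 0],
  [0, 0.0025, 0.018, 0, 0],
  [0, 0.0033, 0.024, 0, 0],
  [0, 0.0042, 0.03, 0, 0],
])

```text
clock: 24.9
position: [612.1, -108.3, 20.0]
ee_rot: [180.0, 0.0, 82.0]
ft_force: [-0.5, -3.1, 1.2]
width: 13.3
gripper_force: 41.5
```

```bash
cat >> h.py <<'E'
def trough():
    "axis positions (jig x,y) of bright steel tops in the outfeed trough, top + scene camera"
    j=np.array([625.3,-17.8]);s=telemetry.observe();print({k:np.round(s[k],1) for k in("clock","position","ft_force","ft_torque")},"TCP jig",(R(-82.1)@(s["position"][:2]-j)).round(1))
    for n in("top","scene"):
        c=cam(n);im=c["img"]
        row=[]
        for x in range(88,160,4):
            w=R(82.1)@[x,0]+j;u,v=proj(c,[*w,60]).round().astype(int);q=im[v,u].astype(int);row.append((x,int(q.max()),int(q.max()-q.min())))
        print(n,row)
E
python3 -c "from h import *;trough()"
```

```text
{'clock': np.float64(24.9), 'position': array([ 612.1, -108.3,   20. ]), 'ft_force': array([-0.5, -3.1,  1.2]), 'ft_torque': array([-0.3,  0.1, -0. ])} TCP jig [-91.4   0.6]
top [(88, 186, 1), (92, 188, 64), (96, 187, 60), (100, 185, 59), (104, 185, 60), (108, 184, 59), (112, 184, 67), (116, 185, 67), (120, 184, 67), (124, 185, 67), (128, 184, 66), (132, 185, 68), (136, 185, 67), (140, 184, 66), (144, 184, 66), (148, 184, 68), (152, 186, 68), (156, 133, 48)]
scene [(88, 94, 5), (92, 98, 1), (96, 105, 5), (100, 113, 8), (104, 239, 11), (108, 234, 8), (112, 243, 11), (116, 235, 11), (120, 237, 7), (124, 241, 11), (128, 239, 11), (132, 237, 11), (136, 239, 11), (140, 240, 10), (144, 241, 12), (148, 241, 10), (152, 240, 9), (156, 238, 9)]
```

Emit:
move_arm([
  [0, 0.0008, 0.006, 0, 0],
  [0, 0.0017, 0.012, 0, 0],
  [0, 0.0025, 0.018, 0, 0],
  [0, 0.0033, 0.024, 0, 0],
  [0, 0.0042, 0.03, 0, 0],
])

```text
clock: 25.5
position: [616.4, -78.3, 20.0]
ee_rot: [180.0, 0.0, 82.0]
ft_force: [-0.1, -3.8, 2.7]
width: 12.9
gripper_force: 41.6
```

```bash
python3 -c "from h import *;trough()"
```

```text
{'clock': np.float64(25.5), 'position': array([616.4, -78.3,  20. ]), 'ft_force': array([-0.1, -3.8,  2.7]), 'ft_torque': array([-0.4,  0.1, -0. ])} TCP jig [-61.1   0.6]
top [(88, 187, 1), (92, 45, 14), (96, 93, 30), (100, 188, 10), (104, 69, 3), (108, 74, 3), (112, 73, 3), (116, 178, 11), (120, 176, 13), (124, 186, 69), (128, 184, 67), (132, 184, 68), (136, 185, 67), (140, 185, 66), (144, 184, 65), (148, 184, 67), (152, 186, 68), (156, 132, 48)]
scene [(88, 96, 4), (92, 115, 3), (96, 118, 8), (100, 106, 8), (104, 216, 11), (108, 89, 3), (112, 98, 4), (116, 89, 4), (120, 207, 5), (124, 156, 5), (128, 241, 10), (132, 240, 13), (136, 241, 11), (140, 238, 10), (144, 241, 10), (148, 242, 12), (152, 242, 9), (156, 239, 9)]
```

The first bushing stands in the trough with its axis at jig x≈110 and its bore visible on top. Now I'll draw back so that the second drops, then push it.

Emit:
move_arm([
  [0, -0.0028, -0.02, 0, 0],
  [0, -0.0056, -0.04, 0, 0],
  [0, -0.0083, -0.06, 0, 0],
  [0, -0.011, -0.079, 0, 0],
  [0, -0.0131, -0.094, 0, 0],
])

```text
clock: 26.1
position: [602.9, -173.1, 19.8]
ee_rot: [-180.0, -0.0, 82.0]
ft_force: [-0.3, 1.3, 1.5]
width: 13.1
gripper_force: 41.4
```

Emit:
move_arm([
  [0, 0, 0, 0, 0],
  [0, 0, 0, 0, 0],
  [0, 0, 0, 0, 0],
  [0, 0, 0, 0, 0],
  [0, 0, 0, 0, 0],
])

```text
clock: 26.6
position: [603.3, -174.1, 20.1]
ee_rot: [180.0, 0.2, 82.1]
ft_force: [-1.0, -12.3, 0.6]
width: 13.4
gripper_force: 41.3
```

Run:
```python
from h import *
trough()
j=np.array([625.3,-17.8])
for n in("top","scene"):
    c=cam(n);im=c["img"].astype(int)
    for z in(88,60):
        r=[]
        for x in range(10,44,3):
            u,v=proj(c,[*(R(82.1)@[x,0]+j),z]).round().astype(int);r.append((x,int(im[v,u].max()),int(np.ptp(im[v,u]))))
        print(n,z,r)
```

```text
{'clock': np.float64(26.6), 'position': array([ 603.3, -174.1,   20.1]), 'ft_force': array([ -1. , -12.3,   0.6]), 'ft_torque': array([-2. ,  0.3,  0. ])} TCP jig [-157.8    0.4]
top [(88, 185, 1), (92, 189, 64), (96, 188, 60), (100, 190, 11), (104, 94, 4), (108, 72, 2), (112, 75, 2), (116, 163, 9), (120, 175, 12), (124, 186, 71), (128, 185, 68), (132, 185, 68), (136, 186, 68), (140, 185, 66), (144, 184, 65), (148, 185, 68), (152, 186, 68), (156, 132, 47)]
scene [(88, 95, 8), (92, 113, 4), (96, 120, 8), (100, 107, 6), (104, 216, 10), (108, 92, 3), (112, 93, 5), (116, 89, 3), (120, 211, 7), (124, 153, 7), (128, 242, 10), (132, 239, 11), (136, 241, 9), (140, 242, 11), (144, 242, 11), (148, 241, 11), (152, 241, 9), (156, 239, 9)]
top 88 [(10, 122, 8), (13, 101, 4), (16, 97, 2), (19, 157, 7), (22, 171, 9), (25, 159, 8), (28, 151, 7), (31, 150, 8), (34, 117, 5), (37, 66, 9), (40, 105, 5), (43, 129, 9)]
top 60 [(10, 126, 9), (13, 63, 5), (16, 175, 8), (19, 101, 5), (22, 70, 2), (25, 72, 2), (28, 70, 3), (31, 152, 8), (34, 166, 12), (37, 158, 21), (40, 130, 11), (43, 128, 8)]
scene 88 [(10, 222, 7), (13, 96, 6), (16, 94, 4), (19, 93, 3), (22, 99, 3), (25, 110, 6), (28, 117, 7), (31, 105, 3), (34, 105, 6), (37, 197, 13), (40, 128, 7), (43, 150, 6)]
scene 60 [(10, 115, 8), (13, 109, 6), (16, 110, 6), (19, 110, 7), (22, 117, 8), (25, 115, 7), (28, 110, 8), (31, 117, 5), (34, 94, 5), (37, 116, 6), (40, 114, 5), (43, 135, 4)]
```

```bash
python3 -c "
from h import *
for i in range(3):
    cam('wrist');s=telemetry.observe();print(s['clock'],s['position'].round(1),s['ee_rot'].round(2),s['ft_force'].round(1),s['ft_torque'].round(2),s['qvel'].round(1))"
```

```text
26.85 [ 603.2 -174.1   20. ] [1.7997e+02 1.5000e-01 8.2060e+01] [ -1.7 -12.9   0.2] [-2.02  0.35  0.05] [-0.  -0.   0.  -0.   0.  -0.1]
26.9 [ 603.2 -174.1   20.1] [1.7996e+02 1.5000e-01 8.2060e+01] [ -1.8 -12.1   0.7] [-2.09  0.32  0.03] [ 0.  -0.1 -0.   0.1  0.  -0. ]
26.95 [ 603.2 -174.1   20.1] [1.7997e+02 1.5000e-01 8.2060e+01] [ -1.4 -12.6   0.5] [-2.06  0.35  0.03] [-0.   0.1  0.   0.1  0.  -0. ]
```

A steady −12 N along y means the nose came just out of the channel, dropped below the floor edge and is pressing on the end face. The second bushing has dropped, with its bore at jig x≈25. I'll back off, lift 3 mm and re-enter.

Emit:
move_arm([
  [0, -0.0007, -0.005, 0, 0],
  [0, -0.0007, -0.005, 0.002, 0],
  [0, -0.0007, -0.005, 0.004, 0],
  [0, 0, 0, 0.004, 0],
  [0, 0.0008, 0.006, 0.004, 0],
])

```text
clock: 27.45
position: [604.1, -166.1, 24.1]
ee_rot: [180.0, -0.0, 82.0]
ft_force: [0.1, 0.2, -1.2]
width: 13.0
gripper_force: 41.2
```

```bash
python3 -c "
from h import *
for i in range(2):
    cam('wrist');s=telemetry.observe();print(s['clock'],s['position'].round(1),s['ft_force'].round(1),s['ft_torque'].round(2))"
```

```text
27.5 [ 604.1 -165.1   24. ] [ 0.   0.9 -1.1] [-0.   -0.05  0.01]
27.55 [ 604.  -165.5   23.9] [-0.2  1.1 -0.9] [-0.01  0.03  0.01]
```

Emit:
move_arm([
  [0, 0, 0, -0.001, 0],
  [0, 0, 0, -0.002, 0],
  [0, 0, 0, -0.003, 0],
  [0, 0.0008, 0.006, -0.0032, 0],
  [0, 0.0017, 0.012, -0.0032, 0],
])

```text
clock: 28.05
position: [605.7, -154.6, 20.7]
ee_rot: [-180.0, 0.0, 82.0]
ft_force: [-0.2, -1.2, -0.5]
width: 12.6
gripper_force: 41.3
```

Emit:
move_arm([
  [0, 0.0008, 0.006, 0, 0],
  [0, 0.0017, 0.012, 0, 0],
  [0, 0.0025, 0.018, 0, 0],
  [0, 0.0033, 0.024, 0, 0],
  [0, 0.0042, 0.03, 0, 0],
])

```text
clock: 28.55
position: [609.9, -124.1, 20.8]
ee_rot: [180.0, -0.0, 82.0]
ft_force: [0.2, -0.3, -1.0]
width: 13.1
gripper_force: 41.3
```

```bash
python3 -c "from h import *;trough()"
```

```text
{'clock': np.float64(28.6), 'position': array([ 609.9, -124.1,   20.8]), 'ft_force': array([ 0.2, -0.3, -1. ]), 'ft_torque': array([-0.1,  0. ,  0. ])} TCP jig [-107.4    0.6]
top [(88, 185, 1), (92, 189, 65), (96, 188, 61), (100, 190, 11), (104, 94, 5), (108, 72, 3), (112, 74, 1), (116, 163, 10), (120, 176, 12), (124, 186, 72), (128, 184, 67), (132, 185, 67), (136, 184, 66), (140, 184, 65), (144, 185, 67), (148, 185, 68), (152, 186, 68), (156, 133, 48)]
scene [(88, 93, 7), (92, 115, 7), (96, 116, 6), (100, 104, 5), (104, 215, 10), (108, 90, 2), (112, 94, 5), (116, 91, 3), (120, 206, 6), (124, 153, 7), (128, 242, 10), (132, 238, 11), (136, 243, 12), (140, 241, 10), (144, 239, 11), (148, 240, 11), (152, 240, 9), (156, 239, 9)]
```

Emit:
move_arm([
  [0, 0.0008, 0.006, 0, 0],
  [0, 0.0017, 0.012, 0, 0],
  [0, 0.0025, 0.018, 0, 0],
  [0, 0.0033, 0.024, 0, 0],
  [0, 0.0042, 0.03, 0, 0],
])

```text
clock: 29.15
position: [614.1, -94.2, 20.8]
ee_rot: [-180.0, 0.0, 82.0]
ft_force: [-0.2, -0.8, -0.7]
width: 12.7
gripper_force: 41.3
```

Emit:
move_arm([
  [0, 0.0008, 0.006, 0, 0],
  [0, 0.0017, 0.012, 0, 0],
  [0, 0.0024, 0.017, 0, 0],
  [0, 0.0024, 0.017, 0, 0],
  [0, 0.0024, 0.017, 0, 0],
])

```text
clock: 29.65
position: [616.5, -77.4, 20.8]
ee_rot: [-180.0, -0.0, 82.0]
ft_force: [-0.0, 0.4, -0.9]
width: 13.1
gripper_force: 41.3
```

```bash
python3 -c "from h import *;trough()"
```

```text
{'clock': np.float64(29.6), 'position': array([616.5, -77.4,  20.8]), 'ft_force': array([-0. ,  0.4, -0.9]), 'ft_torque': array([ 0.1, -0. , -0. ])} TCP jig [-60.3   0.5]
top [(88, 187, 0), (92, 81, 44), (96, 89, 30), (100, 174, 11), (104, 137, 6), (108, 68, 3), (112, 76, 3), (116, 112, 5), (120, 180, 10), (124, 126, 4), (128, 175, 9), (132, 74, 2), (136, 74, 1), (140, 78, 3), (144, 173, 11), (148, 178, 60), (152, 186, 69), (156, 132, 48)]
scene [(88, 100, 6), (92, 115, 6), (96, 119, 6), (100, 109, 10), (104, 209, 7), (108, 90, 6), (112, 92, 3), (116, 92, 4), (120, 201, 7), (124, 212, 8), (128, 217, 8), (132, 89, 3), (136, 87, 1), (140, 92, 7), (144, 207, 5), (148, 208, 10), (152, 238, 9), (156, 239, 8)]
```

Both bushings are out, with axes at jig x≈111 and 136 and bores on top in both cameras. Withdrawing the stick now.

Emit:
move_arm([
  [0, -0.0014, -0.01, 0.001, 0],
  [0, -0.0056, -0.04, 0.003, 0],
  [0, -0.0097, -0.07, 0.003, 0],
  [0, -0.0139, -0.1, 0.003, 0],
  [0, -0.0167, -0.12, 0.003, 0],
])

```text
clock: 30.25
position: [599.2, -200.4, 23.9]
ee_rot: [180.0, 0.0, 81.9]
ft_force: [1.3, 0.5, -0.7]
width: 13.3
gripper_force: 41.2
```

Emit:
move_arm([
  [0, 0, -0.002, 0.01, 0],
  [0, 0, -0.002, 0.045, 0],
  [0, 0, -0.002, 0.08, 0],
  [0, 0, -0.002, 0.115, 0],
  [0, 0, -0.002, 0.115, 0],
])

```text
clock: 30.75
position: [602.8, -200.6, 144.6]
ee_rot: [179.5, 0.1, 82.0]
ft_force: [0.5, -0.3, -0.1]
width: 12.8
gripper_force: 41.3
```

```bash
python3 -c "from h import *;trough()"
```

```text
{'clock': np.float64(30.8), 'position': array([ 602.8, -200.6,  144.6]), 'ft_force': array([ 0.5, -0.3, -0.1]), 'ft_torque': array([-0.1, -0. , -0. ])} TCP jig [-184.2   -2.8]
top [(88, 208, 1), (92, 212, 72), (96, 210, 67), (100, 192, 12), (104, 155, 6), (108, 80, 4), (112, 85, 3), (116, 127, 6), (120, 202, 11), (124, 142, 3), (128, 197, 11), (132, 86, 4), (136, 84, 2), (140, 88, 3), (144, 195, 13), (148, 200, 67), (152, 210, 76), (156, 149, 53)]
scene [(88, 98, 6), (92, 114, 6), (96, 118, 7), (100, 107, 7), (104, 211, 7), (108, 92, 5), (112, 96, 2), (116, 91, 3), (120, 204, 6), (124, 211, 10), (128, 219, 9), (132, 88, 2), (136, 93, 4), (140, 92, 6), (144, 206, 6), (148, 209, 9), (152, 241, 10), (156, 240, 9)]
```

Emit:
move_arm([
  [0, -0.035, 0.0234, 0, -7.4],
  [0, -0.07, 0.0468, 0, -14.8],
  [0, -0.105, 0.07, 0, -22.2],
  [0, -0.14, 0.0935, 0, -29.6],
  [0, -0.175, 0.1165, 0, -37],
])

```text
clock: 31.35
position: [422.0, -82.1, 137.5]
ee_rot: [-179.9, 0.1, 44.7]
ft_force: [0.6, 1.1, -0.6]
width: 12.8
gripper_force: 41.2
```

Emit:
move_arm([
  [0, -0.0365, 0.024, 0, -7.2],
  [0, -0.0365, 0.024, 0, -7.2],
  [0, -0.0365, 0.024, 0, -7.2],
  [0, -0.0365, 0.024, -0.008, -7.2],
  [0, -0.0365, 0.024, -0.015, -7.2],
])

```text
clock: 31.85
position: [389.1, -59.6, 123.0]
ee_rot: [180.0, -0.0, 37.8]
ft_force: [-0.1, 0.0, -0.8]
width: 13.6
gripper_force: 41.2
```

Run:
```python
from h import *
np.set_printoptions(precision=1,suppress=True)
s,d=wrist();p=s["position"];print({k:s[k] for k in("clock","width","position","ee_rot","ft_force")})
f=np.array([*(R(37.8)@[1,0]),0])
x=nose(p+f*158+[0,0,19]);c=x[2]["img"].astype(int);u,v=x[0];print(u,v,x[1],"grip",proj(x[2],p+[0,0,19]))
print(c[v-14:v+15:2,u-20:u+21:2].max(2)); print((c.max(2)-c.min(2))[v-14:v+15:2,u-20:u+21:2])
im=d["img"].astype(int)
print("wrist row 60,100 hue(r-b)");print((im[60,270:350:3,0]-im[60,270:350:3,2]));print((im[110,270:350:3,0]-im[110,270:350:3,2]))
```

```text
{'clock': 31.85, 'width': 13.606278096666065, 'position': array([389.1, -59.6, 123. ]), 'ee_rot': array([180. ,  -0. ,  37.8]), 'ft_force': array([-0.1,  0. , -0.8])}
313 166 [([6, 0, 4, 7, 21], array([290.9, 138.7])), ([21, 0, 3, 5, 11], array([305. , 137.5]))] grip [296.5 137.7]
[[104 101 104 100  49  63 188 183 182 141 154 134 226 231 232 234 234 157
  212 214 211]
 [118 114 119 115 116  70 166 188 182 165 126 123 118 147 146 130 142 130
  128 129 128]
 [118 119 114 114 112 123  65 196 187 185 131 122 128 125 129 126 126 128
  135 146 141]
 [119 115 110 180 190 171  74 109 193 185 193 114 121 120 136 122 120 119
  124 126 119]
 [113  87 184 201 107  96  68  68 186 190 186 136 121 124 127 119 119 124
  116 124 132]
 [178 211 127 110  94  93  82  71  69 194 190 187 148  88 116 122 125 123
  120 120 119]
 [180 106 100  96  85  83 146 154  68 190 120 125  77 164  99  87  96 120
  121 122 117]
 [ 98  97  96  85  80 148 154 157 110  47  80  99 102  93  91  91  89  92
   91  93 116]
 [ 93  89 103 166 177 161 203 149 159  51  87  94 102  87  90  91  94  92
   88  91  94]
 [ 80 180 134 139
[... 1401 characters left out ...]
8  37]
 [ 47  41  43  42  32  29  75  84  51  48  45  32  72  50  33  34  41  38
   37  37  33]
 [ 34  49  50  55  34  33  75  70  52  52  48  72  73  52  52  40  40  38
   38  36  50]
 [ 48  54  55  44  38  34  71  79  58  45  41  30  51  83  38  37  35  38
   37  50  51]
 [ 51  49  49  50  58  45  68  88  55  42  45  44  48  68  70  73  68  51
   48  45  46]
 [ 43  51  48  48  43  46  39  51  46  44  45  44  48  66  71  69  68  79
   82  83  51]]
wrist row 60,100 hue(r-b)
[ 96  64  76  76  75  64  69  76  76 123 124 120 122 124 121 123 127 129
 134 132  85  62  57  55  52  50  80]
[ 55  56  53  54  57  61  64  69  56 115 124 123 122 120 117 121 126 131
 136 124  72  61  61  58  52  76  91]
```

Emit:
move_arm([
  [0, 0, 0, -0.01, 0],
  [0, 0, 0, -0.018, 0],
  [0, 0, 0, -0.022, 0],
  [0, 0, 0, -0.026, 0],
  [0, 0, 0, -0.029, 0],
])

```text
clock: 32.45
position: [388.2, -59.2, 94.5]
ee_rot: [-180.0, 0.0, 37.8]
ft_force: [-2.3, -0.7, 3.1]
width: 13.1
gripper_force: 41.7
```

```bash
python3 -c "
from h import *
s=telemetry.observe();print(s['clock'],s['position'].round(1),s['ft_force'].round(1),s['ft_torque'].round(2))"
```

```text
32.45 [388.2 -59.2  94.5] [-2.3 -0.7  3.1] [ 0.11 -0.05 -0.  ]
```

Emit:
move_arm([
  [0, 0.0002, 0.0001, -0.0085, 0],
  [0, 0.0006, 0.0004, -0.017, 0],
  [0, 0.0016, 0.0012, -0.024, 0],
  [0, 0.0028, 0.0021, -0.031, 0],
  [0, 0.0042, 0.0032, -0.038, 0],
])

```text
clock: 32.95
position: [392.3, -55.9, 56.1]
ee_rot: [-180.0, 0.0, 37.8]
ft_force: [-2.3, -2.6, 2.7]
width: 13.1
gripper_force: 42.7
```

Run:
```python
from h import *
s=telemetry.observe();p=s['position'];print(s['clock'],p.round(1),s['ft_force'].round(1),s['ft_torque'].round(2),s["width"])
```

```text
32.95 [392.3 -55.9  56.1] [-2.3 -2.6  2.7] [-0.11  0.1   0.  ] 13.064590860773526
```

Emit:
move_arm([
  [0, 0.0014, 0.0011, -0.005, 0],
  [0, 0.003, 0.0023, -0.01, 0],
  [0, 0.0047, 0.0036, -0.015, 0],
  [0, 0.0058, 0.0045, -0.018, 0],
  [0, 0.0058, 0.0045, -0.018, 0],
])

```text
clock: 33.45
position: [398.1, -51.3, 38.4]
ee_rot: [-180.0, 0.0, 37.8]
ft_force: [-2.5, -2.1, 0.1]
width: 13.3
gripper_force: 43.2
```

Run:
```python
from h import *
import pickle
np.set_printoptions(precision=1,suppress=True)
s=telemetry.observe();p=s['position'];print(s['clock'],p.round(1),s['ft_force'].round(1),s['ft_torque'].round(2),s["width"])
c0=pickle.load(open("scene.pkl","rb"));c=cam("scene")
# nose end region vs initial scene image
a=c0["img"][155:185,295:325].astype(int);b=c["img"][155:185,295:325].astype(int)
print(a[::2,::2,0]);print(b[::2,::2,0])
```

```text
33.45 [398.1 -51.3  38.4] [-2.5 -2.1  0.1] [-0.2  0.1 -0. ] 13.313783889902895
[[118 118 117 112 107 127 137 105 110 129 126 129 128 136 119]
 [117 113 110 130 136 126  94  93 100 118 117 121 132 121 121]
 [112  97 141 132 100  90  93  92  91 111 116 119 123 124 122]
 [203 214 111  97  93  89  83 107 112 103 106 100 112 120 123]
 [135 104  99  90  86  81 110 112 110 109 109 112 108 107 105]
 [103  99  88  82 107 110 106 106 107 109 110 114 111 107 115]
 [ 92  88 103 103 180 166 108 130  67 125 148 106 115 109 108]
 [ 86 172 180 116 125 210  69  73  39 143 149  96 116 115 105]
 [208  91  83  72  94 204  68  73  46 145 143 112 172 181 182]
 [ 70  72  74  70  90 198  69  64  41  61 132 197 158 175 178]
 [ 74  71  68  70  88 194 196 138 133 138 156 186 158 176 168]
 [130 158 136 191 122 110  92 125 118 126 153 156 181 172 179]
 [167 114  92 132 166 108 135 122 125 119 125 129 170 177 173]
 [113 121 116 115 125 105 131 117 119 118 123 130 174 176 178]
 [120 115 116 116 124 102 128 124 122 119 125 129 160 175 178]]
[[ 47  24 111 121  32  36  34  42  39  39  36  30 142 148 137]
 [ 41 114 11
[... 170 characters left out ...]
1 127]
 [ 41 100 104  49  53  45  34 158 155 152 159 155 155 158 104]
 [ 79  58  95  41  48  89  32 148 149 154 160 144 156 157 107]
 [ 97  58  85  74 136 150  31 169  83  96  83 106 159 102  88]
 [ 95  73 121  69 128 216  65  72  37 147 154 100 102  95  95]
 [ 88  84  67  69 102 204  68  75  45 138 139 119  87  89  94]
 [ 89  72  75  63  88 199  77  66  43  55  75 104 109  91  90]
 [ 77  69  98 112  91 198 195 133 135 136 206 190 108  91  90]
 [ 90  69 135 131 108 115  99 128 121 131 213 161 100  89  93]
 [140 113  94 132 132 110 133 123 120 120 128 130  92  91  92]
 [114 118 112 116 126 109 132 122 122 114 124 132  93  95  96]
 [116 117 117 116 127 107 130 122 122 113 126 135  87  88  90]]
```

Emit:
move_arm([
  [0, -0.0004, -0.0003, -0.001, 0],
  [0, -0.0008, -0.0006, -0.0018, 0],
  [0, -0.0012, -0.0009, -0.0025, 0],
  [0, -0.0016, -0.0012, -0.003, 0],
  [0, -0.0016, -0.0012, -0.003, 0],
])

```text
clock: 34.0
position: [397.1, -52.8, 35.9]
ee_rot: [180.0, -0.0, 37.8]
ft_force: [1.0, -0.7, 3.5]
width: 13.2
gripper_force: 43.7
```

Run:
```python
from h import *
s=telemetry.observe();p=s['position'];print(s['clock'],p.round(1),s['ft_force'].round(1),s['ft_torque'].round(2),s["width"])
```

```text
34.0 [397.1 -52.8  35.9] [ 1.  -0.7  3.5] [ 0.29 -0.45 -0.04] 13.241354454251224
```

Emit:
move_arm([
  [0.2, 0, 0, 0, 0],
  [0.4, 0, 0, 0, 0],
  [0.55, 0, 0, 0, 0],
  [0.55, 0, 0, 0, 0],
  [0.55, 0, 0, 0, 0],
])

```text
clock: 34.5
position: [396.6, -52.7, 35.7]
ee_rot: [-180.0, 0.0, 37.8]
ft_force: [0.1, -0.8, 0.8]
width: 47.1
gripper_force: 0.0
```

Emit:
move_arm([
  [0.55, 0, 0, 0.01, 0],
  [0.55, 0, 0, 0.04, 0],
  [0.55, 0, 0, 0.09, 0],
  [0.55, 0, 0, 0.14, 0],
  [0.55, -0.001, 0.0045, 0.187, -1.8],
])

```text
clock: 35.0
position: [395.3, -48.3, 225.8]
ee_rot: [180.0, -0.0, 36.0]
ft_force: [1.4, -0.1, -1.3]
width: 46.9
gripper_force: 0.0
```

Emit:
move_arm([
  [0.55, 0, 0, 0, 0],
  [0.55, 0, 0, 0, 0],
  [0.55, 0, 0, 0, 0],
  [0.55, 0, 0, 0, 0],
  [0.55, 0, 0, 0, 0],
])

```text
clock: 35.5
position: [394.9, -48.1, 221.7]
ee_rot: [-179.9, 0.1, 36.0]
ft_force: [-1.1, 0.8, -0.2]
width: 46.8
gripper_force: 0.0
```

Run:
```python
from h import *
import pickle
np.set_printoptions(precision=1,suppress=True)
s,d=wrist();print(s["clock"],s["position"],s["ee_rot"])
s0,d0=pickle.load(open("w5.pkl","rb"));print(s0["position"])
a=d0["img"];b=d["img"]
df=np.abs(a.astype(int)-b).sum(2)>60
print("wrist diff px in stick area",df[40:230,270:350].sum(), "rows",np.where(df[40:230,270:350].sum(1)>4)[0]+40)
for n,im in(("0",a),("1",b)):
    for v in(60,120,180,210): r=(im[v,270:350,0].astype(int)-im[v,270:350,2]);w=np.where(r>92)[0];print(n,v,w.min()+270 if len(w) else 0,w.max()+270 if len(w) else 0)
    print(im[200:226:2,316].max(1))
c0=pickle.load(open("tc5.pkl","rb"))[1]["img"];c1=cam("scene")["img"]
D=np.abs(c0.astype(int)-c1).sum(2)>60;n,l,st,ce=cv2.connectedComponentsWithStats(D.astype(np.uint8))
print([(st[i].tolist()) for i in range(1,n) if st[i,4]>6])
t0=pickle.load(open("tc5.pkl","rb"))[0]["img"];t1=cam("top")["img"]
D=np.abs(t0.astype(int)-t1).sum(2)>80;n,l,st,ce=cv2.connectedComponentsWithStats(D.astype(np.uint8))
print([(st[i].tolist()) for i in range(1,n) if st[i,4]>6])
trough()
```

```text
35.5 [394.9 -48.1 221.7] [-179.9    0.1   36. ]
[396.9 -48.1 222.8]
wrist diff px in stick area 3316 rows [ 40  41  42  43  44  45  46  47  48  49  50  51  52  53  54  55  56  57
  58  59  60  61  62  63  64  65  66  67  68  69  70  71  72  73  74  75
  76  77  78  79  80  81  82  83  84  85  86  87  88  89  90  91  92  93
  94  95  96  97  98  99 100 101 102 103 104 105 106 107 108 109 110 111
 112 113 114 115 116 117 118 119 120 121 122 123 124 125 126 127 128 129
 130 131 132 133 134 135 136 137 138 139 140 141 142 143 144 145 146 147
 148 149 150 151 152 153 154 155 156 157 158 159 160 161 162 163 164 165
 166 167 168 169 170 171 172 173 174 175 176 177 178 179 180 181 182 183
 184 185 186 187 188 189 190 191 192 193 194 195 196 197 198 199 200 201
 202 203 204 205 206 207 208 209 210 211 212 213 214 215 216 217 218 219
 220 221 222 224 226 227]
0 60 272 339
0 120 306 345
0 180 0 0
0 210 0 0
[ 93  93  92  87 143 135 177 165 164 123 208 196 181]
1 60 276 343
1 120 310 322
1 180 0 0
1 210 314 324
[ 91  91  90  88 117 175 163 160 130 192 169 181 176]
[[286, 2, 7, 2, 13], [287, 7, 21
[... 507 characters left out ...]
.float64(35.6), 'position': array([395.4, -48.2, 222.2]), 'ft_force': array([ 0.3, -0.8,  0.4]), 'ft_torque': array([ 0., -0.,  0.])} TCP jig [-61.7 223.6]
top [(88, 212, 1), (92, 215, 72), (96, 213, 68), (100, 195, 12), (104, 158, 7), (108, 80, 3), (112, 87, 2), (116, 128, 6), (120, 206, 11), (124, 145, 5), (128, 200, 10), (132, 86, 3), (136, 86, 2), (140, 91, 4), (144, 198, 13), (148, 204, 68), (152, 213, 77), (156, 152, 54)]
scene [(88, 94, 5), (92, 115, 8), (96, 111, 5), (100, 107, 11), (104, 206, 6), (108, 90, 3), (112, 87, 3), (116, 92, 6), (120, 194, 7), (124, 204, 9), (128, 208, 8), (132, 85, 5), (136, 89, 3), (140, 86, 6), (144, 203, 5), (148, 203, 9), (152, 235, 10), (156, 237, 9)]
```

```bash
python3 -c "
from workcell import ticket
print(ticket.sign_off())"
```

```text
the job is handed in; nothing more can be done
None
```

The job is handed in after about 36 s of robot time. Both bushings stand upright in the outfeed trough with their axes near jig x ≈ 111 and 136 mm (clear of the roof from 102). The stick is back in its rest, and before/after scene images show it and the bystanders unmoved, apart from pixel-level top-view differences along the stick's edges.

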